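# Pack dropper bottles in a bayonet canister and test its seal

## Robot

A 6-joint arm with a two-finger parallel gripper is mounted at the origin on a cart in front of the work surface, level with it; the furniture and walls round the work are solid. World frame = base frame: x ahead of the robot, y to its left, z up, the work surface at z = 0. Lengths are in m, angles in rad, forces in N, time in s.
With the tool pointing down it reaches from about 0.25 to 0.725 m from the base axis. Payload 4 kg.
Tool frame: the origin (TCP) lies midway between the tips of the shut fingers; the grasp point (between the pads) lies 19 mm behind it; z points along the fingers, y is the direction in which the jaws open and shut (so a half turn about z gives the same grasp; the last joint's range is limited). The gripper opens to 85 mm and grips with 20 to 120 N. Pads are 22 mm wide; open, the fingers measure 114 mm over their backs; the gripper's body (76 mm by 85 mm) begins 54 mm behind the grasp point. The pads swing forward as they close: fully open they stand 13 mm farther back than shut.
Start: joints at [1.171, 0.241, 0.005, 1.335, 0, 1.571], TCP at [0.195, 0.461, 0.203] pointing down, gripper open.
Joint ranges: [-2.72, 2.72], [-1.05, 1.87], [-1.09, 1.28], [-1.99, 2.15], [-1.42, 1.44], [-3.14, 3.14]. Speed limits (rad/s): [2.79, 2.79, 3.14, 3.14, 3.14, 3.14].

## Interface

Orientations are given as a unit quaternion [x, y, z, w].
In Python, from workcell import bot, eyes, job gives the robot as it stands.
- The arm moves only by the shell command python3 -m crank 'ROWS'. ROWS is a JSON object of lists of equal length, an entry for each row: "dr": the turn, a rotation vector about the tool's x, y, z in rad, a list of three; "travel": the shift along the tool's x, y, z in m, a list of three; "hand": the finger opening in m, from 0 to 0.0854. In form: {"dr": [[wx, wy, wz], ...], "travel": [[x, y, z], ...], "hand": [hand, ...]}. A call has 1 to 10 rows; each row is the pose to reach, as a shift and turn from the pose commanded when the call began, along the tool's axes at that moment; what a row does not reach only later rows make up. A row lasts 1/8 s, in which the tool goes at most 62.5 mm and 10.7 degrees, less where a joint would pass 70% of its speed; a pose out of reach is approached as far as the arm can. A call with a gripper value outside its range is refused whole. The fingers move at their own pace and stop on an object; the grip force is fixed at half the most. Time passes only in rows, so rows that repeat a pose let the fingers close. It gives the time, the measured TCP pose, the force and the opening at its end, in the units of the state.
- bot.get_obs(): the state, without advancing time (a new reading comes with each control period).
- eyes.camera(name): name is "scene" or "top" or "wrist"; returns a dict with "color" (420x560x3 uint8, red, green, blue), "K" (3x3 intrinsics, pixels), "R" (3x3) and "t" (3): a world point X has camera coordinates R X + t; the wrist camera has in their place "T_tool_cam" (4x4, takes a point from camera to tool coordinates, whose origin is the TCP and whose axes are the flange's). Camera axes: x right, y down, z forward; pixel columns grow to the right and rows downward; lengths in m; the calibration is good to about 2 mm. The wrist camera is an equidistant fisheye: a pixel r from the principal point sees the ray r / f radians off the axis. A picture is of the moment at which its call begins: read the wrist's pose just before it. There is no depth.
- job.job_done(): hands the job in, once; it reports no verdict.
The state is a dict: "clock": time; "joint_pos": joint angles; "joint_vel": joint speeds; "tau": joint torques, N m; "eef_pos": TCP position; "tool_rot": TCP orientation; "ft_force": force on the tool from outside, world axes, zero at the start; "ft_torque": the same for the moment, N m; "grip_width": finger opening in m.
Only numpy, scipy, OpenCV 4.12 (cv2) and the standard library are available. Lean on these libraries where they do the work, as an engineer would, in place of code of your own. Each camera call takes 0.05 s, during which the arm holds its last target.

## Task

Stand every dropper bottle upright in the round tray of the canister base, then put the clear dome lid over them with its two lugs through the two notches, press it down and twist it clockwise (seen from above) a quarter turn to its stop so that it stays locked. Then test the seal: pull the tester's upright tab out along its rail to the white mark line at the far end, hold it there for two seconds, and let it go fully home. Leave the timer and the beaker where they are.

Things in the scene. Friction and masses are not known exactly. Their poses are not given: they have to be found in the camera images.
- bottle0_mid (a point): dropper bottle, 35 mm across, 92 mm tall, 0.09 kg (three or four are present); point on its axis, half-way up (46 mm above its foot); z up through its cap. The body, 35 mm across, narrows above 45 mm from the foot to the black collar (20 mm across, from 58 to 72 mm above the foot); above that a bulb, 12 mm across, to 92 mm.
- bottle1_mid (a point): another such bottle, same point and sizes
- bottle2_mid (a point): another such bottle, same point and sizes
- bottle3_mid (a point): another such bottle, same point and sizes
- canister (a point): centre of the tray floor of the fixed canister base, 16 mm above the worktop; x and y level, z up. The round tray is 128 mm across inside, its rim 34 mm above the floor; on the rim a sprung black seal ring, its top 44 mm above the floor, 136 mm across. Bottles clear the lid when within 40 mm of the centre. The seal tester stands on the base 135 mm off in -x.
- lid_bar (a point): middle of the lid's black bar handle (16 mm thick along x, 80 mm long along y, from 104 to 142 mm above the lid's foot); the point is 126 mm above the foot; z up. The lid is a loose clear dome, 174 mm across its skirt, 0.25 kg, the same turned by half a turn. Point above tray floor: lugs on the flange 148 mm, in the notches on the seal 139, locked and let go 133.
- gauge (a joint): how far the tester's plunger is pulled out of its housing, m: 0 is fully home, 0.035 is the white mark line, 0.055 the end of its travel. A spring pulls it home: 2 N at 0, 7 N at the mark.
- gauge_tab (a point): point to grip on the plunger's black upright tab, 80 mm above the worktop, 16 mm below the tab's top; the tab is 12 mm thick along its y axis (the line it slides on), 28 mm wide along x and 62 mm tall; axes as those of canister. It slides to -y of the canister's frame as it is pulled out; behind it (+y) are 31 mm to the housing when home.
- gauge_mark (a point): fixed point over the long white mark line across the tester's rail, at the height of gauge_tab's point: the tab's point comes here when pulled to the mark
- timer: white lab timer lying flat, 70 x 64 x 16 mm, origin under its centre; leave it
- beaker: small glass beaker, 53 mm across, 66 mm tall, origin under its centre; leave it
- notch (a point): middle, at the flange's top, of one of the two notches in the flange round the tray (at +y of canister; the other at -y). The flange is 157 mm across, from 14 to 22 mm above the tray floor; each notch is 32 degrees wide. Stops below the flange let lugs that have passed the notches turn only clockwise seen from above, by about 80 degrees.
- seal (a joint): how far the sprung seal ring is pressed down, m: 0 free, 0.009 at the end of its travel. It pushes up with 4 N at 0 and 500 N/m more; 0.006 when the lid is locked and let go
- lid_lug (a point): foot of one of the lid's two lugs (24 degrees wide, 7 mm high, inward at the foot of the skirt), at +y of lid_bar; the other is at -y, both on the line of the bar; black pads outside the skirt show them. To turn under the flange they must be pressed until lid_bar is 131 mm or less above the tray floor (about 6 N); locked, the bar is about 80 degrees clockwise of the notch line.

How it is judged:
On the way, in this order (a step that is already met when the one before it is completed fails the run):
1. every bottle stands upright on the tray floor (horizontal distance between each of bottle0_mid, bottle1_mid, bottle2_mid, bottle3_mid and canister below 0.047 m and angle between each of bottle0_mid, bottle1_mid, bottle2_mid, bottle3_mid's own z axis and vertical below 0.15 rad and z of bottle0_mid in the frame of canister between 0.04 and 0.052 m and z of bottle1_mid in the frame of canister between 0.04 and 0.052 m and z of bottle2_mid in the frame of canister between 0.04 and 0.052 m and z of bottle3_mid in the frame of canister between 0.04 and 0.052 m), for 0.3 s.
2. the lid is pressed down and twisted clockwise to its stop, locked (angle between the y axis of lid_bar and the y axis of canister, either way round above 1.2 rad and z of lid_bar in the frame of canister between 0.12 and 0.1365 m and horizontal distance between lid_bar and canister below 0.01 m and angle between lid_bar's own z axis and vertical below 0.06 rad), for 0.3 s.
3. the tester is held at the white mark (35 mm, within 5 mm) for 1.5 s, the lid still locked (all of step 2 and value of joint gauge between 0.03 and 0.04 m), for 1.5 s.
At the end, for the whole second after the job is handed in: Every bottle present stands upright on the tray floor (within 47 mm of its centre), the lid is locked over them (centred within 10 mm, level, lugs under the flange, turned at least 69 degrees from the notch line), and the tester's plunger is home within 4 mm (all of step 1 and all of step 2 and value of joint gauge below 0.004 m and velocity of joint gauge below 0.02 m/s); the robot touches nothing.
It fails at once if the timer or the beaker is shoved more than 30 mm, or the beaker tipped (distance of any of timer, beaker from where it was at the start of the episode above 0.03 m or angle between beaker's own z axis and vertical above 0.4 rad).
Of bottle0, bottle1, bottle2, bottle3 only 3 to 4 are there at a start; the rules pass over those that are not, and their reading is None.
At some moment in a run one of lid may be knocked a few centimetres aside while the robot is not near it.
It also fails if it takes over 205 s, if anything falls off the work surface, if the arm or the gripper's body presses on something with over 40 N, if the wrist force passes 120 N, or if a joint passes its speed limit or range.

## Working session

There is one attempt and no reset: what is moved stays moved. The work goes in short steps, Python scripts to look and compute and a shell command to move; the robot and the scene stay as the last step left them, time stands still between calls to the robot, and variables do not carry over. Pictures are saved under pics/ and viewed, and the job is handed in when it is done.

```bash
ls; mkdir -p pics; python3 - <<'E'
from workcell import bot, eyes, job
import cv2,json
print(bot.get_obs())
for n in ["scene","top","wrist"]:
    c=eyes.camera(n)
    cv2.imwrite(f"pics/{n}0.png",c["color"][:,:,::-1])
    print(n,{k:v for k,v in c.items() if k!="color"})
E
```

```text
pics
{'clock': 0.0, 'joint_pos': array([ 1.17102534e+00,  2.41418954e-01,  3.73137484e-03,  1.33519337e+00,
       -3.60407269e-05,  1.57080523e+00]), 'joint_vel': array([-0.00155304,  0.00023425, -0.00097863,  0.00176755, -0.0003511 ,
        0.0014465 ]), 'tau': array([-7.69886101e-04, -3.72320652e+01,  2.52406454e+01,  1.70369918e-02,
        1.80935713e-04, -7.91960332e-06]), 'eef_pos': array([0.19434783, 0.45993875, 0.20191276]), 'tool_rot': array([ 1.98561343e-01,  9.80087907e-01, -1.02513905e-03, -1.89292592e-04]), 'ft_force': array([ 0.21853715,  0.8657171 , -0.75969384]), 'ft_torque': array([-0.01167999,  0.00080201,  0.01982353]), 'grip_width': 0.08552503115373256}
scene {'K': array([[404.50827793,   0.        , 278.08454384],
       [  0.        , 404.50827793, 213.33035886],
       [  0.        ,   0.        ,   1.        ]]), 'R': array([[ 0.55059389, -0.83449085,  0.0217114 ],
       [-0.51393313, -0.35935702, -0.77893213],
       [ 0.65781389,  0.41771706, -0.62673228]]), 't': array([-0.2821235 ,  0.36971311,  0.67811694])}
top {'K': array([[398.10978771,   0.        , 277.37105672],
       [  0.        , 398.10978771, 209.51769018],
       [  0.        ,   0.        ,   1.        ]]), 'R': array([[-0.028076  , -0.99959417, -0.00481933],
       [-0.99428434,  0.02842303, -0.1029115 ],
       [ 0.10300671,  0.00190245, -0.99467884]]), 't': array([0.07564783, 0.56911444, 1.09926614])}
wrist {'K': array([[325.1922621 ,   0.        , 278.40831942],
       [  0.        , 325.1922621 , 210.35672252],
       [  0.        ,   0.        ,   1.        ]]), 'T_tool_cam': array([[-7.34257927e-04, -9.49895101e-01, -3.12568006e-01,
         8.09811119e-02],
       [ 9.99999671e-01, -8.05275837e-04,  9.81222845e-05,
        -2.75571864e-04],
       [-3.44909340e-04, -3.12567831e-01,  9.49895379e-01,
        -1.71166811e-01],
       [ 0.00000000e+00,  0.00000000e+00,  0.00000000e+00,
         1.00000000e+00]])}
```

View pics/scene0.png

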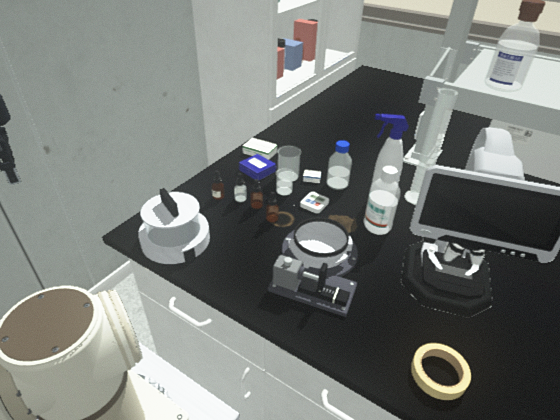

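View pics/top0.png

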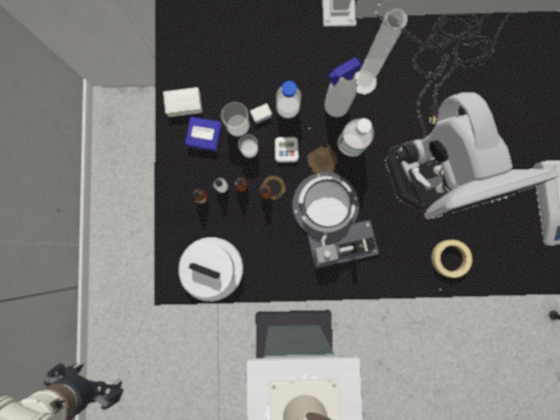

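View pics/wrist0.png

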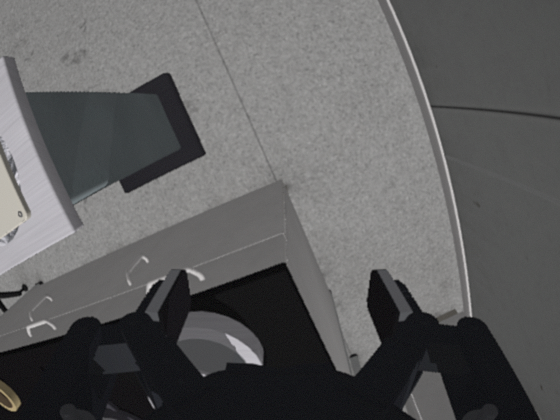

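```bash
cat > h.py <<'E'
import numpy as np, cv2
from workcell import bot, eyes, job
from scipy.spatial.transform import Rotation as Ro
def ray(c,px):
    K=c["K"];d=np.linalg.inv(K)@np.array([px[0],px[1],1.0])
    o=-c["R"].T@c["t"]; return o,c["R"].T@d
def onz(c,px,z):
    o,d=ray(c,px); return o+d*(z-o[2])/d[2]
def proj(c,X):
    p=c["K"]@(c["R"]@np.asarray(X,float)+c["t"]); return p[:2]/p[2]
def two(c1,p1,c2,p2):
    o1,d1=ray(c1,p1);o2,d2=ray(c2,p2)
    A=np.stack([d1,-d2],1);s=np.linalg.lstsq(A,o2-o1,rcond=None)[0]
    a=o1+d1*s[0];b=o2+d2*s[1];return (a+b)/2,np.linalg.norm(a-b)
def crop(c,x0,y0,w,h,s,name):
    im=c["color"][y0:y0+h,x0:x0+w,::-1]
    cv2.imwrite("pics/"+name,cv2.resize(im,None,fx=s,fy=s,interpolation=cv2.INTER_CUBIC))
def wpose():
    o=bot.get_obs();return np.array(o["eef_pos"]),Ro.from_quat(o["tool_rot"])
def wray(c,px,p,R):
    K=c["K"];v=np.array([(px[0]-K[0,2]),(px[1]-K[1,2])]);r=np.linalg.norm(v);th=r/K[0,0]
    d=np.array([*(v/max(r,1e-9)*np.sin(th)),np.cos(th)])
    T=c["T_tool_cam"];return p+R.apply(T[:3,3]),R.apply(T[:3,:3]@d)
def wonz(c,px,z,p,R):
    o,d=wray(c,px,p,R);return o+d*(z-o[2])/d[2]
def wproj(c,X,p,R):
    T=c["T_tool_cam"];q=R.inv().apply(np.asarray(X)-p);q=T[:3,:3].T@(q-T[:3,3])
    r=np.linalg.norm(q[:2]);th=np.arctan2(r,q[2]);return c["K"][:2,2]+c["K"][0,0]*th*q[:2]/r
def d(P,Rt=None,yaw=None):
    """report shift (tool axes) from present pose to world P, with tool down & tool y axis at yaw (mod pi)"""
    p,R=wpose();print("tcp",p.round(4),"travel",R.inv().apply(np.asarray(P)-p).round(4))
def st():
    o=bot.get_obs();R=Ro.from_quat(o["tool_rot"]);y=R.apply([0,1,0]);z=R.apply([0,0,1])
    print("t",round(o["clock"],2),"p",o["eef_pos"].round(4),"yaw_y(deg)",np.degrees(np.arctan2(y[1],y[0])).round(1),"z",z.round(3),"F",np.round(o["ft_force"],1),"w",round(o["grip_width"],4),"j6",o["joint_pos"][5].round(2))
E
python3 - <<'E'
from h import *
c=eyes.camera("top"); crop(c,180,160,200,130,4,"topA.png")
s=eyes.camera("scene"); crop(s,130,160,240,170,3,"scA.png")
np.savez("cam0.npz",tK=c["K"],tR=c["R"],tt=c["t"])
st()
E
```

```text
t 0.25 p [0.1945 0.4603 0.2024] yaw_y(deg) 67.1 z [-0.    -0.001 -1.   ] F [-0.1  0.3  0.3] w 0.0852 j6 1.57
```

```bash
python3 -m crank --help 2>&1 | head -20
```

```text
invalid input: not JSON, or not a number
```

View pics/topA.png

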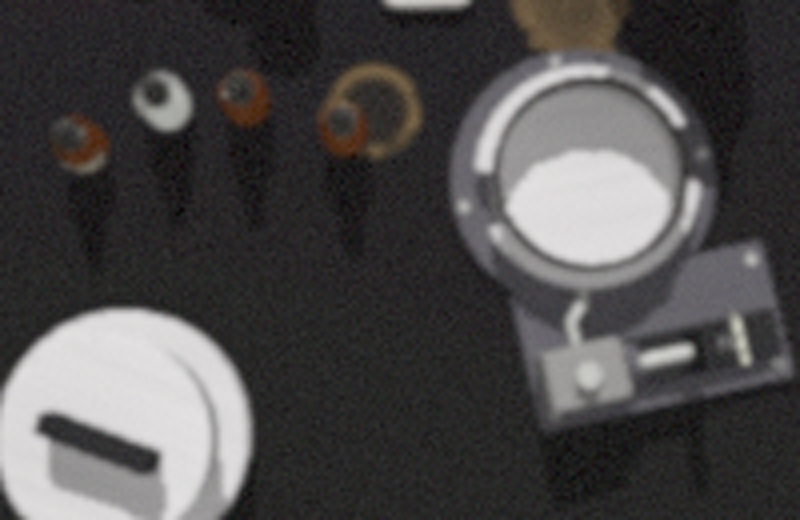

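View pics/scA.png

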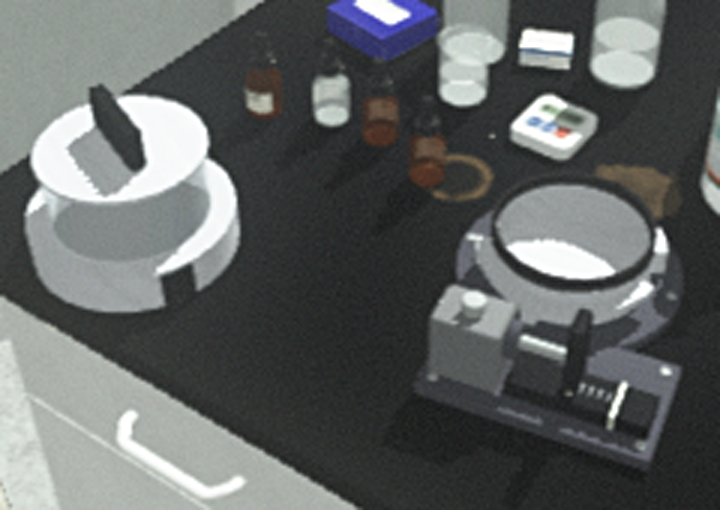

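```bash
python3 - <<'E'
from h import *
c=eyes.camera("top");s=eyes.camera("scene")
T=lambda x,y:(180+x/4,160+y/4)
S=lambda x,y:(130+x/3,160+y/3)
print("cam",(-c["R"].T@c["t"]).round(3),(-s["R"].T@s["t"]).round(3))
for n,a,b in [("b0",(67,128),(262,40)),("b1",(155,92),(330,47)),("b2",(238,88),(380,66)),("b3",(343,117),(427,100))]:
    print(n,onz(c,T(*a),.085).round(4),two(c,T(*a),s,S(*b)))
print("bar",two(c,T(98,440),s,S(117,127)), onz(c,T(38,423),.142),onz(c,T(158,460),.142))
print("ringctr",onz(c,T(592,172),.060))
print("mark",onz(c,T(738,315),.02),onz(c,T(745,360),.02), two(c,T(741,337),s,S(617,408)))
print("tabtop scene",onz(s,S(582,318),.096))
g=cv2.cvtColor(c["color"],cv2.COLOR_RGB2GRAY)
# interior of tray
m=(cv2.GaussianBlur(g,(3,3),0)>95).astype(np.uint8)
n,l,stt,_=cv2.connectedComponentsWithStats(m)
i=l[205,326];print("comp",stt[i])
cs=cv2.findContours((l==i).astype(np.uint8),cv2.RETR_EXTERNAL,cv2.CHAIN_APPROX_NONE)[0]
e=cv2.fitEllipse(cv2.convexHull(max(cs,key=len)));print(e,onz(c,e[0],.058))
E
```

```text
cam [0.455 0.057 1.152] [-0.101 -0.386  0.719]
b0 [0.6192 0.2765 0.085 ] (array([0.61862606, 0.27752855, 0.08420253]), np.float64(0.0023069964056934215))
b1 [0.6422 0.2165 0.085 ] (array([0.64191859, 0.21606796, 0.0872102 ]), np.float64(0.00029445721316906153))
b2 [0.6433 0.1601 0.085 ] (array([0.64314196, 0.15959265, 0.08733412]), np.float64(0.00071763216638056))
b3 [0.6214 0.0893 0.085 ] (array([0.61962702, 0.08998934, 0.09202641]), np.float64(0.002190923009120194))
bar (array([0.41057021, 0.2508539 , 0.12207791]), np.float64(0.0011128593095061192)) [0.42344829 0.28439217 0.142     ] [0.39832976 0.20914951 0.142     ]
ringctr [ 0.58196735 -0.08082503  0.06      ]
mark [ 0.48167619 -0.18505669  0.02      ] [ 0.44983992 -0.1883919   0.02      ] (array([ 0.46525081, -0.18529635,  0.01847645]), np.float64(0.0032691997748457353))
tabtop scene [ 0.46029702 -0.14867248  0.096     ]
comp [ 294  172   63   92 3300]
((325.2884521484375, 217.38816833496094), (65.84085083007812, 91.78929138183594), 174.62066650390625) [ 0.54250721 -0.07196822  0.058     ]
```

```bash
python3 - <<'E'
from h import *
st(); d([0.56,0.14,0.26])
E
```

```text
t 0.35 p [0.1946 0.4604 0.2026] yaw_y(deg) 67.1 z [-0. -0. -1.] F [ 0.3 -0.2 -0.6] w 0.0855 j6 1.57
tcp [0.1946 0.4604 0.2026] travel [-0.4613 -0.1529 -0.0573]
```

```bash
python3 -m crank '{"dr":[[0,0,0],[0,0,1.171],[0,0,1.171],[0,0,1.171],[0,0,1.171],[0,0,1.171],[0,0,1.171],[0,0,1.171],[0,0,1.171],[0,0,1.171]],"travel":[[0,0,-0.057],[-0.461,-0.153,-0.057],[-0.461,-0.153,-0.057],[-0.461,-0.153,-0.057],[-0.461,-0.153,-0.057],[-0.461,-0.153,-0.057],[-0.461,-0.153,-0.057],[-0.461,-0.153,-0.057],[-0.461,-0.153,-0.057],[-0.461,-0.153,-0.057]],"hand":[0.05,0.05,0.05,0.05,0.05,0.05,0.05,0.05,0.05,0.05]}'
python3 - <<'E'
from h import *
st()
p,R=wpose();w=eyes.camera("wrist");cv2.imwrite("pics/w1.png",w["color"][:,:,::-1])
for X in [(.619,.277,.09),(.642,.216,.09),(.643,.160,.09),(.621,.09,.09),(.582,-.081,.06)]: print(wproj(w,X,p,R).round(1))
E
```

```text
clock: 1.6
eef_pos: [0.5617, 0.1374, 0.2585]
tool_rot: [0.709, 0.705, -0.001, -0.0]
ft_force: [-0.6, 0.4, -0.2]
grip_width: 0.0501
t 1.6 p [0.5617 0.1374 0.2585] yaw_y(deg) -0.3 z [-0.001 -0.001 -1.   ] F [-0.6  0.4 -0.2] w 0.0501 j6 1.82
[334.4  51.9]
[355.7 110. ]
[354.9 162.1]
[332.3 223.5]
[294.2 327.7]
```

View pics/w1.png

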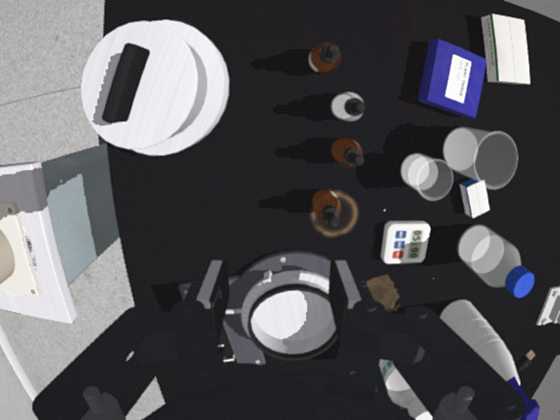

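```bash
python3 - <<'E'
from h import *
p,R=wpose();w=eyes.camera("wrist")
crop(w,295,30,90,200,4,"w1a.png")
E
```

```text
(no output)
```

View pics/w1a.png

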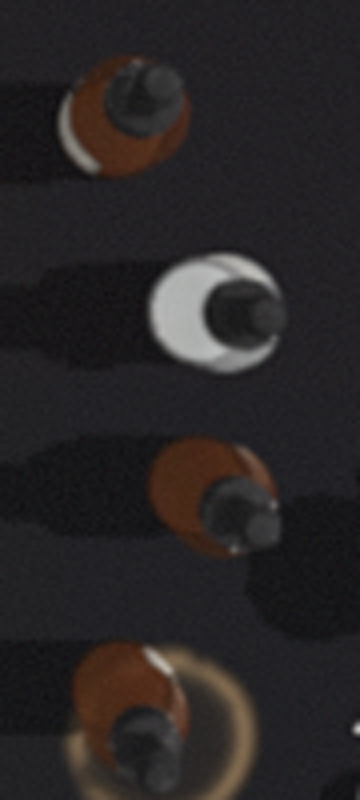

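```bash
python3 - <<'E'
from h import *
p,R=wpose();w=eyes.camera("wrist")
f=lambda q:(295+q[0]/4,30+q[1]/4)
for a,b in zip([(160,84),(266,315),(263,529),(158,770)],[(143,105),(240,313),(233,508),(145,741)]):
    print(wonz(w,f(a),.091,p,R).round(4),wonz(w,f(b),.072,p,R).round(4))
E
```

```text
[0.6169 0.2807 0.091 ] [0.6155 0.2779 0.072 ]
[0.6458 0.2205 0.091 ] [0.6432 0.2207 0.072 ]
[0.6473 0.1629 0.091 ] [0.6431 0.1656 0.072 ]
[0.6215 0.094  0.091 ] [0.6206 0.0961 0.072 ]
```

```bash
python3 - <<'E'
from h import *
s=eyes.camera("scene");c=eyes.camera("top")
print(onz(s,(130+574/3,160+230/3),.06), two(s,(130+574/3,160+230/3),c,(180+592/4,160+173/4)))
st(); d([0.6205,0.092,0.18])
E
python3 -m crank '{"dr":[[0,0,0],[0,0,0],[0,0,0]],"travel":[[-0.045,0.059,0.078],[-0.045,0.059,0.078],[-0.045,0.059,0.078]],"hand":[0.05,0.05,0.05]}'
python3 - <<'E'
from h import *
st()
E
```

```text
[ 0.57578703 -0.08277708  0.06      ] (array([ 0.58151195, -0.08089934,  0.05486398]), np.float64(0.001285962147214569))
t 1.85 p [0.5589 0.1412 0.2601] yaw_y(deg) 0.1 z [-0.  0. -1.] F [ 0.1  1.1 -0.8] w 0.0503 j6 1.82
tcp [0.5589 0.1412 0.2601] travel [-0.0493  0.0615  0.0801]
clock: 2.22
eef_pos: [0.617, 0.0948, 0.1781]
tool_rot: [0.707, 0.707, -0.003, -0.002]
ft_force: [-0.2, -1.0, 0.4]
grip_width: 0.0501
t 2.23 p [0.617  0.0948 0.1781] yaw_y(deg) -0.0 z [-0.007 -0.001 -1.   ] F [-0.2 -1.   0.4] w 0.0501 j6 1.72
```

```bash
python3 -m crank '{"dr":[[0,0,0],[0,0,0],[0,0,0],[0,0,0],[0,0,0],[0,0,0],[0,0,0],[0,0,0]],"travel":[[-0.002,0.002,0.06],[-0.002,0.002,0.1],[-0.002,0.002,0.134],[-0.002,0.002,0.134],[-0.002,0.002,0.134],[-0.002,0.002,0.134],[-0.002,0.002,0.134],[-0.002,0.002,0.134]],"hand":[0.05,0.05,0.05,0.05,0.0,0.0,0.0,0.0]}'
python3 - <<'E'
from h import *
st()
p,R=wpose();w=eyes.camera("wrist");cv2.imwrite("pics/w2.png",w["color"][:,:,::-1])
E
```

```text
clock: 3.22
eef_pos: [0.6228, 0.0937, 0.0507]
tool_rot: [0.707, 0.707, 0.002, 0.001]
ft_force: [0.2, 1.1, 6.7]
grip_width: 0.0095
t 3.23 p [0.6228 0.0937 0.0507] yaw_y(deg) 0.0 z [ 0.005  0.001 -1.   ] F [0.2 1.1 6.7] w 0.0095 j6 1.72
```

View pics/w2.png

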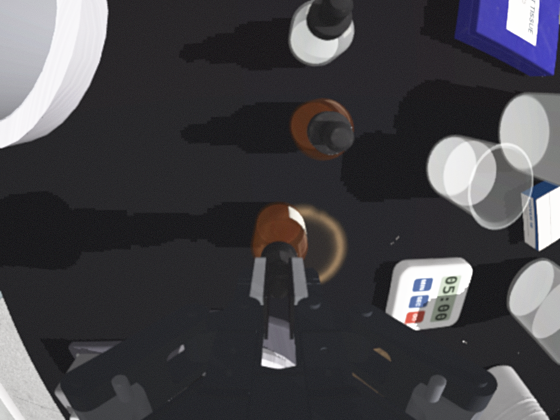

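```bash
python3 - <<'E'
from h import *
p,R=wpose();w=eyes.camera("wrist");crop(w,220,190,120,100,6,"w2a.png")
for X in [(.6228,.0937,0),(.6228,.0937,.045),(.6228,.0937,.072),(.6228,.0937,.092)]: print(wproj(w,X,p,R))
s=eyes.camera("scene");crop(s,230,160,120,100,6,"s2a.png")
E
```

```text
[279.08197033 220.03366279]
[279.59877294 245.63281289]
[280.02745344 266.94189417]
[280.430143   287.02201128]
```

View pics/w2a.png

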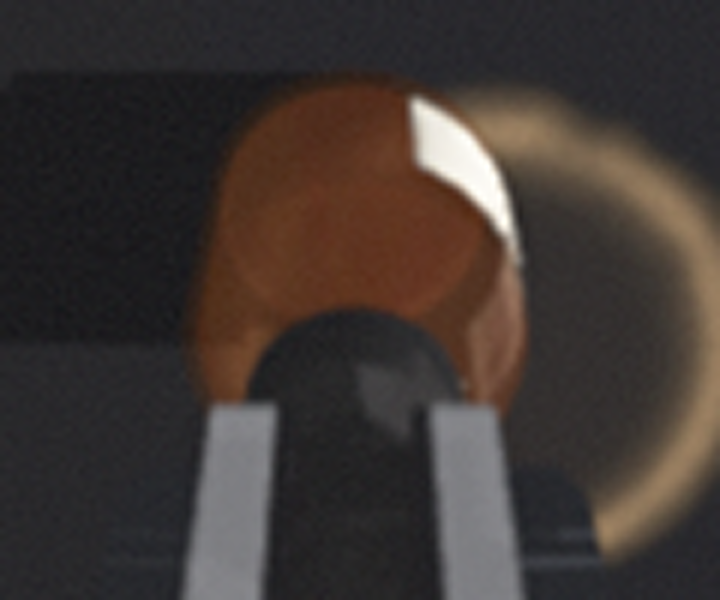

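View pics/s2a.png

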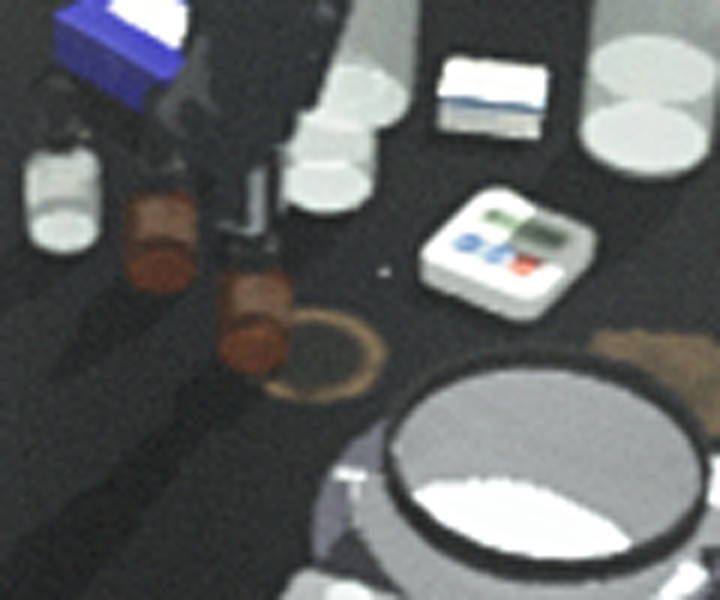

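```bash
python3 - <<'E'
from h import *
w=eyes.camera("wrist");
p=np.zeros(3);R=Ro.identity()
for wd in (.05,.0125,.0855):
  for z in (0,-.01,-.02,-.03,-.04): print(wd,z,wproj(w,(.011,wd/2,z),p,R).round(0),wproj(w,(-.011,wd/2,z),p,R).round(0))
st()
E
```

```text
0.05 0 [323. 232.] [322. 266.]
0.05 -0.01 [326. 239.] [324. 274.]
0.05 -0.02 [328. 247.] [326. 283.]
0.05 -0.03 [331. 255.] [328. 293.]
0.05 -0.04 [335. 265.] [331. 304.]
0.0125 0 [291. 232.] [290. 266.]
0.0125 -0.01 [291. 239.] [291. 275.]
0.0125 -0.02 [292. 247.] [291. 284.]
0.0125 -0.03 [293. 255.] [292. 294.]
0.0125 -0.04 [294. 265.] [293. 305.]
0.0855 0 [354. 232.] [351. 265.]
0.0855 -0.01 [358. 239.] [354. 274.]
0.0855 -0.02 [362. 246.] [358. 282.]
0.0855 -0.03 [366. 254.] [362. 292.]
0.0855 -0.04 [372. 264.] [366. 303.]
t 3.42 p [0.6229 0.0937 0.0508] yaw_y(deg) 0.0 z [ 0.005  0.001 -1.   ] F [-0.3  0.6  6.9] w 0.0092 j6 1.72
```

```bash
python3 - <<'E'
from h import *
s=eyes.camera("scene")
for z in (0,.045,.05,.058,.072,.082,.092,.11): print(z,((proj(s,(.623,.0937,z))-[230,160])*6).round(0))
E
```

```text
0 [251. 354.]
0.045 [252. 278.]
0.05 [253. 269.]
0.058 [253. 255.]
0.072 [253. 230.]
0.082 [254. 212.]
0.092 [254. 193.]
0.11 [254. 160.]
```

```bash
python3 -m crank '{"dr":[[0,0,0],[0,0,0],[0,0,0],[0,0,0]],"travel":[[0,0,-0.003],[0,0,-0.003],[0,0,-0.003],[0,0,-0.003]],"hand":[0.05,0.05,0.05,0.05]}'
python3 - <<'E'
from h import *
st()
p,R=wpose();w=eyes.camera("wrist");crop(w,200,190,160,140,5,"w3a.png")
s=eyes.camera("scene");crop(s,230,160,120,100,6,"s3a.png")
E
```

```text
clock: 3.98
eef_pos: [0.6205, 0.0931, 0.0505]
tool_rot: [0.707, 0.707, -0.0, -0.0]
ft_force: [-0.3, -0.5, 0.5]
grip_width: 0.0499
t 3.98 p [0.6205 0.0931 0.0505] yaw_y(deg) -0.0 z [-0.001 -0.    -1.   ] F [-0.3 -0.5  0.5] w 0.0499 j6 1.72
```

View pics/w3a.png

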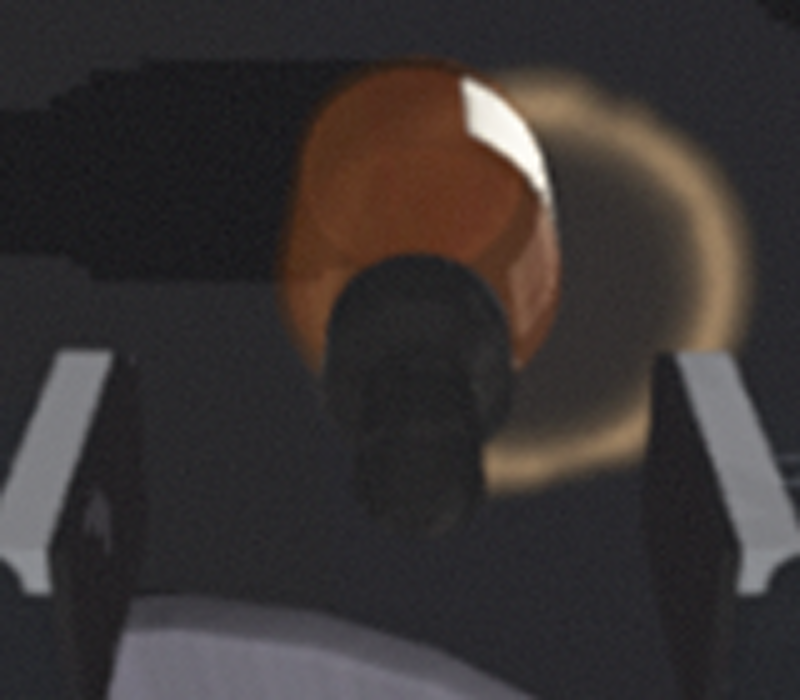

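View pics/s3a.png

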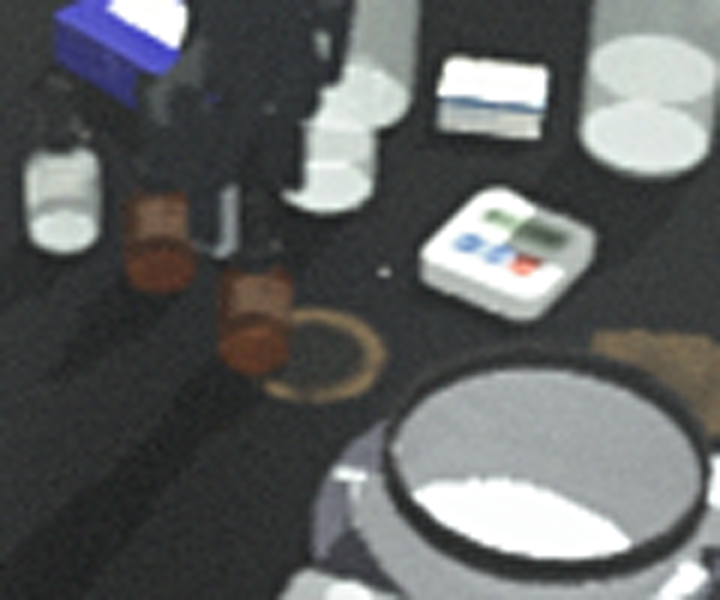

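```bash
python3 - <<'E'
from h import *
s=eyes.camera("scene")
for X in ((.5935,.082),(.5935,.104),(.5955,.082),(.5955,.104),(.6455,.082),(.6455,.104)):
  for z in (.05,.06,.07,.08): print(X,z,((proj(s,(*X,z))-[230,160])*6).round(0))
E
```

```text
(0.5935, 0.082) 0.05 [237. 312.]
(0.5935, 0.082) 0.06 [237. 294.]
(0.5935, 0.082) 0.07 [237. 276.]
(0.5935, 0.082) 0.08 [238. 258.]
(0.5935, 0.104) 0.05 [196. 294.]
(0.5935, 0.104) 0.06 [196. 276.]
(0.5935, 0.104) 0.07 [196. 258.]
(0.5935, 0.104) 0.08 [196. 240.]
(0.5955, 0.082) 0.05 [240. 309.]
(0.5955, 0.082) 0.06 [240. 291.]
(0.5955, 0.082) 0.07 [240. 273.]
(0.5955, 0.082) 0.08 [240. 255.]
(0.5955, 0.104) 0.05 [199. 292.]
(0.5955, 0.104) 0.06 [199. 274.]
(0.5955, 0.104) 0.07 [199. 256.]
(0.5955, 0.104) 0.08 [199. 238.]
(0.6455, 0.082) 0.05 [302. 253.]
(0.6455, 0.082) 0.06 [302. 236.]
(0.6455, 0.082) 0.07 [303. 218.]
(0.6455, 0.082) 0.08 [303. 200.]
(0.6455, 0.104) 0.05 [261. 236.]
(0.6455, 0.104) 0.06 [262. 219.]
(0.6455, 0.104) 0.07 [262. 201.]
(0.6455, 0.104) 0.08 [262. 183.]
```

```bash
python3 -m crank '{"dr":[[0,0,0],[0,0,0],[0,0,0],[0,0,0],[0,0,0],[0,0,0],[0,0,0]],"travel":[[0,0,0.01],[0.001,0,0.017],[0.001,0,0.017],[0.001,0,0.017],[0.001,0,0.017],[0.001,0,0.017],[0.001,0,0.017]],"hand":[0.05,0.05,0.05,0.0,0.0,0.0,0.0]}'
python3 - <<'E'
from h import *
st()
p,R=wpose();w=eyes.camera("wrist");crop(w,200,190,160,140,5,"w4a.png")
E
```

```text
clock: 5.0
eef_pos: [0.6212, 0.0943, 0.0344]
tool_rot: [0.707, 0.707, 0.001, 0.0]
ft_force: [0.6, 0.6, 1.6]
grip_width: 0.0165
t 5.0 p [0.6212 0.0943 0.0344] yaw_y(deg) -0.0 z [ 0.001  0.    -1.   ] F [0.6 0.6 1.6] w 0.0165 j6 1.72
```

View pics/w4a.png

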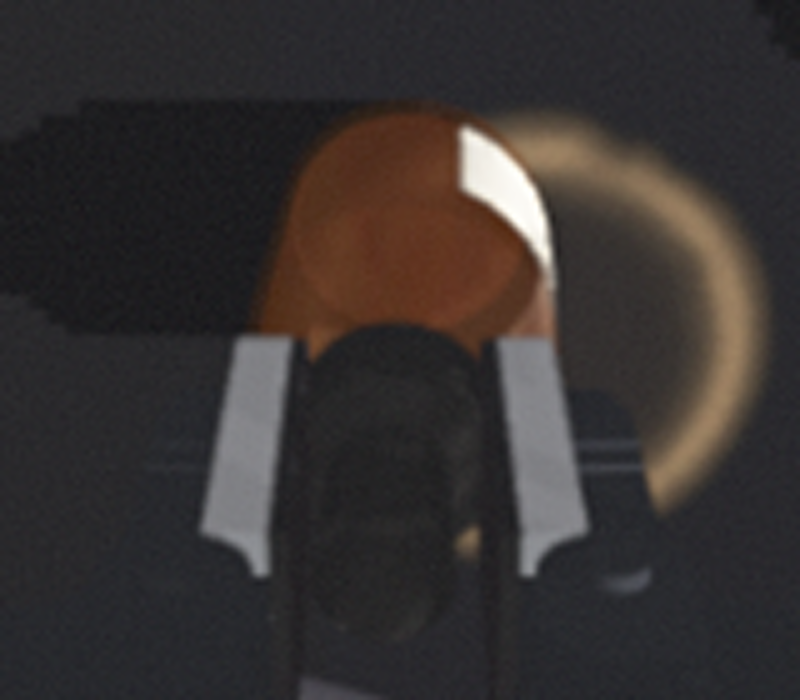

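```bash
python3 -m crank '{"dr":[[0,0,0],[0,0,0],[0,0,0],[0,0,0],[0,0,0],[0,0,0],[0,0,0],[0,0,0],[0,0,0],[0,0,0]],"travel":[[0,0,-0.03],[0,0,-0.08],[0,0,-0.13],[-0.03,-0.006,-0.146],[-0.08,-0.016,-0.146],[-0.13,-0.026,-0.146],[-0.18,-0.036,-0.146],[-0.208,-0.04,-0.146],[-0.208,-0.04,-0.146],[-0.208,-0.04,-0.146]],"hand":[0,0,0,0,0,0,0,0,0,0]}'
python3 - <<'E'
from h import *
st()
p,R=wpose();w=eyes.camera("wrist");cv2.imwrite("pics/w5.png",w["color"][:,:,::-1])
c=eyes.camera("top"); crop(c,260,150,130,130,5,"t5.png")
E
```

```text
clock: 6.3
eef_pos: [0.5805, -0.1133, 0.1794]
tool_rot: [0.707, 0.707, -0.0, -0.0]
ft_force: [0.4, 0.4, -0.3]
grip_width: 0.0165
t 6.3 p [ 0.5805 -0.1133  0.1794] yaw_y(deg) 0.0 z [-0.001  0.001 -1.   ] F [ 0.4  0.4 -0.3] w 0.0165 j6 1.38
```

View pics/w5.png

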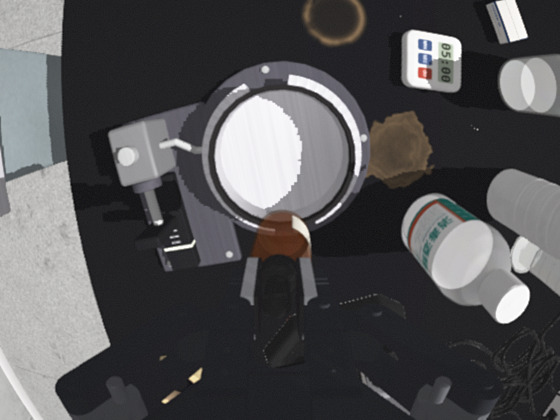

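View pics/t5.png

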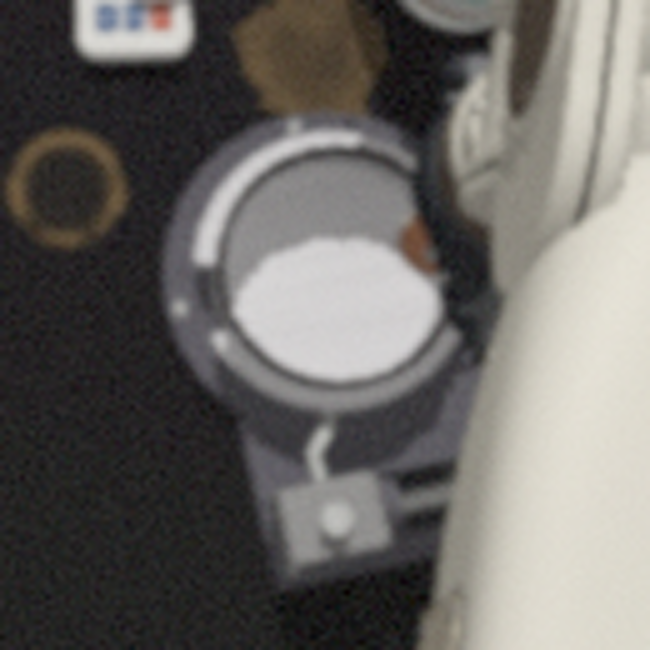

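```bash
cat >> h.py <<'E'
def fitc(P):
    A=np.c_[2*P,np.ones(len(P))];x=np.linalg.lstsq(A,(P**2).sum(1),rcond=None)[0]
    return x[:2],np.sqrt(x[2]+x[:2]@x[:2])
def ring(w,p,R,c0,z=.060,th=70):
    g=cv2.GaussianBlur(cv2.cvtColor(w["color"],cv2.COLOR_RGB2GRAY),(3,3),0).astype(float)
    P=[]
    for a in np.linspace(0,2*np.pi,180,endpoint=False):
        for r in np.arange(45,95,.5):
            u=c0+r*np.array([np.cos(a),np.sin(a)])
            if g[int(round(u[1])),int(round(u[0]))]<th:
                P.append(wonz(w,u,z,p,R)[:2]);break
    P=np.array(P);keep=np.ones(len(P),bool)
    for _ in range(6):
        c,r=fitc(P[keep]);e=abs(np.linalg.norm(P-c,axis=1)-r);keep=e<max(.002,np.median(e)*1.5)
    return c,r,keep.sum(),e[keep].mean()
E
python3 - <<'E'
from h import *
p,R=wpose();w=eyes.camera("wrist")
for th in (60,80): print(ring(w,p,R,np.array([280.,155]),.06,th))
crop(w,90,50,300,230,2.6,"w5a.png")
E
```

```text
(array([ 0.58192069, -0.07787324]), np.float64(0.062233899158208504), np.int64(175), np.float64(0.000302540857851209))
(array([ 0.5818299 , -0.07799146]), np.float64(0.06166812584763478), np.int64(169), np.float64(0.00029816570451311866))
```

View pics/w5a.png

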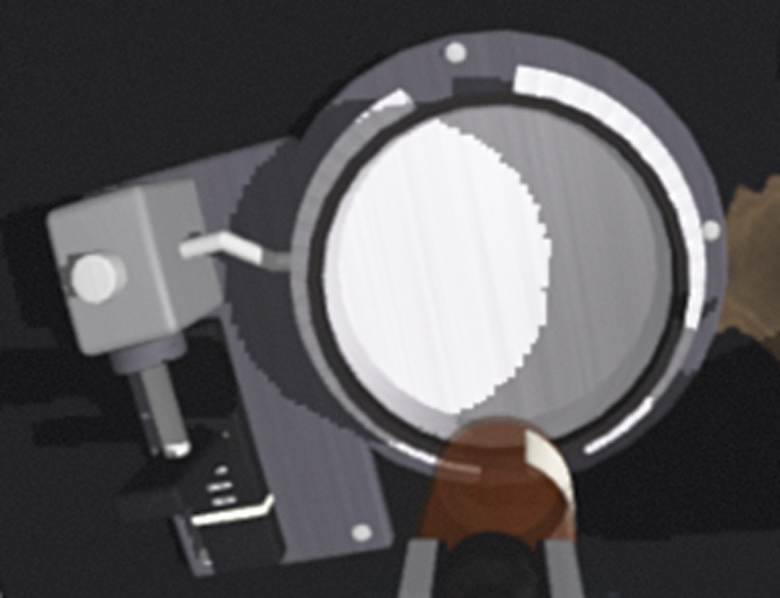

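```bash
python3 - <<'E'
from h import *
p,R=wpose();w=eyes.camera("wrist")
f=lambda q:(90+q[0]/2.6,50+q[1]/2.6)
C=np.array([.582,-.0785])
for n,q in dict(L=(408,92),R=(516,68),Li=(412,107),Ri=(516,92),bl=(480,472),br=(586,452)).items():
    X=wonz(w,f(q),.038,p,R)[:2]; v=X-C; print(n,X.round(4),np.linalg.norm(v).round(4),np.degrees(np.arctan2(v[1],v[0])).round(1))
# mark, tester
for n,q,z in [("markL",(195,521),.02),("markR",(265,510),.02),("rodtop",(165,380),.05)]:
    print(n,wonz(w,f(q),z,p,R).round(4))
E
```

```text
L [ 0.5501 -0.011 ] 0.0746 115.3
R [ 0.5893 -0.0024] 0.0765 84.5
Li [ 0.5516 -0.0166] 0.069 116.2
Ri [ 0.5893 -0.0113] 0.0676 83.8
bl [ 0.5761 -0.1582] 0.0799 -94.3
br [ 0.6181 -0.1497] 0.0798 -63.1
markL [ 0.447  -0.1906  0.02  ]
markR [ 0.4811 -0.1842  0.02  ]
rodtop [ 0.4537 -0.1162  0.05  ]
```

```bash
python3 -m crank '{"dr":[[0,0,0],[0,0,0],[0,0,0],[0,0,0],[0,0,0],[0,0,0]],"travel":[[0.002,0.001,0.04],[0.002,0.001,0.08],[0.002,0.001,0.11],[0.002,0.001,0.125],[0.002,0.001,0.129],[0.002,0.001,0.129]],"hand":[0,0,0,0,0,0]}'
python3 - <<'E'
from h import *
st()
E
```

```text
clock: 7.25
eef_pos: [0.5827, -0.1118, 0.0518]
tool_rot: [0.707, 0.707, 0.001, 0.001]
ft_force: [0.0, -0.3, 0.1]
grip_width: 0.0163
t 7.25 p [ 0.5827 -0.1118  0.0518] yaw_y(deg) 0.0 z [ 0.002 -0.    -1.   ] F [ 0.  -0.3  0.1] w 0.0163 j6 1.38
```

```bash
python3 -m crank '{"dr":[[0,0,0],[0,0,0],[0,0,0],[0,0,0],[0,0,0],[0,0,0],[0,0,0],[0,0,0],[0,0,0]],"travel":[[0,0,0.001],[0,0,0.001],[0,0,0.001],[0,0,0.001],[0,0,-0.03],[0,0,-0.08],[0,0,-0.129],[0,0,-0.129],[0,0,-0.129]],"hand":[0,0,0.033,0.033,0.033,0.033,0.033,0.033,0.033]}'
python3 - <<'E'
from h import *
st()
p,R=wpose();w=eyes.camera("wrist");cv2.imwrite("pics/w6.png",w["color"][:,:,::-1])
E
```

```text
clock: 8.38
eef_pos: [0.5815, -0.1118, 0.1796]
tool_rot: [0.707, 0.707, -0.0, -0.0]
ft_force: [-0.2, -1.2, 0.0]
grip_width: 0.0331
t 8.38 p [ 0.5815 -0.1118  0.1796] yaw_y(deg) -0.0 z [-0. -0. -1.] F [-0.2 -1.2  0. ] w 0.0331 j6 1.38
```

View pics/w6.png

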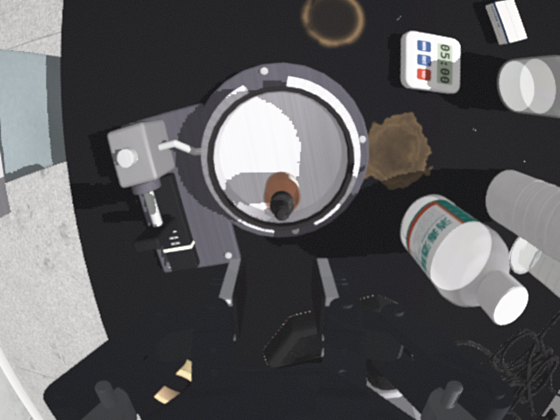

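```bash
python3 -m crank '{"dr":[[0,0,0],[0,0,0],[0,0,0],[0,0,0],[0,0,0],[0,0,0],[0,0,0],[0,0,0],[0,0,0],[0,0,0]],"travel":[[0.06,0.013,0],[0.12,0.027,0],[0.18,0.04,0],[0.24,0.054,0],[0.276,0.062,0],[0.276,0.062,0.02],[0.276,0.062,0.07],[0.276,0.062,0.11],[0.276,0.062,0.146],[0.276,0.062,0.146]],"hand":[0.05,0.05,0.05,0.05,0.05,0.05,0.05,0.05,0.05,0.05]}'
python3 -m crank '{"dr":[[0,0,0],[0,0,0],[0,0,0],[0,0,0]],"travel":[[0,0,0],[0,0,0],[0,0,0],[0,0,0]],"hand":[0.05,0,0,0]}'
python3 - <<'E'
from h import *
st()
p,R=wpose();w=eyes.camera("wrist");crop(w,150,100,240,220,3,"w7.png")
E
```

```text
clock: 9.68
eef_pos: [0.6389, 0.163, 0.0279]
tool_rot: [0.707, 0.707, -0.005, -0.003]
ft_force: [0.1, -0.3, -0.9]
grip_width: 0.0502
clock: 10.18
eef_pos: [0.6453, 0.1645, 0.0361]
tool_rot: [0.707, 0.707, 0.002, 0.001]
ft_force: [0.8, -1.0, 6.4]
grip_width: 0.0159
t 10.18 p [0.6453 0.1645 0.0361] yaw_y(deg) -0.0 z [ 0.004  0.001 -1.   ] F [ 0.8 -1.   6.4] w 0.0159 j6 1.82
```

View pics/w7.png

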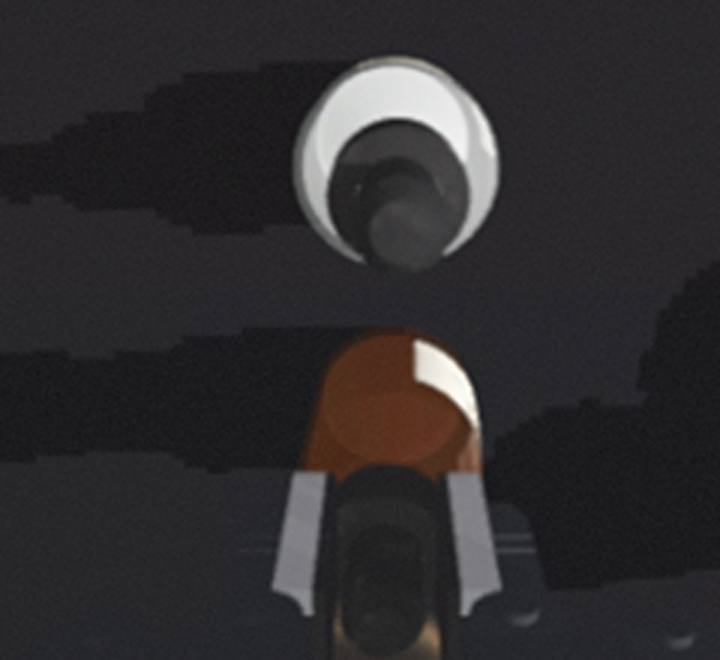

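```bash
python3 -m crank '{"dr":[[0,0,0],[0,0,0],[0,0,0],[0,0,0],[0,0,0],[0,0,0],[0,0,0],[0,0,0],[0,0,0],[0,0,0]],"travel":[[0,0,-0.03],[0,0,-0.08],[0,0,-0.13],[-0.04,-0.005,-0.146],[-0.095,-0.011,-0.146],[-0.15,-0.018,-0.146],[-0.205,-0.024,-0.146],[-0.243,-0.029,-0.146],[-0.243,-0.029,-0.146],[-0.243,-0.029,-0.146]],"hand":[0,0,0,0,0,0,0,0,0,0]}'
python3 - <<'E'
from h import *
st()
p,R=wpose();w=eyes.camera("wrist");cv2.imwrite("pics/w8.png",w["color"][:,:,::-1])
E
```

```text
clock: 11.48
eef_pos: [0.6146, -0.0785, 0.1797]
tool_rot: [0.707, 0.707, 0.0, -0.0]
ft_force: [-0.9, 0.1, -0.5]
grip_width: 0.0162
t 11.47 p [ 0.6146 -0.0785  0.1797] yaw_y(deg) -0.0 z [-0.     0.001 -1.   ] F [-0.9  0.1 -0.5] w 0.0162 j6 1.44
```

View pics/w8.png

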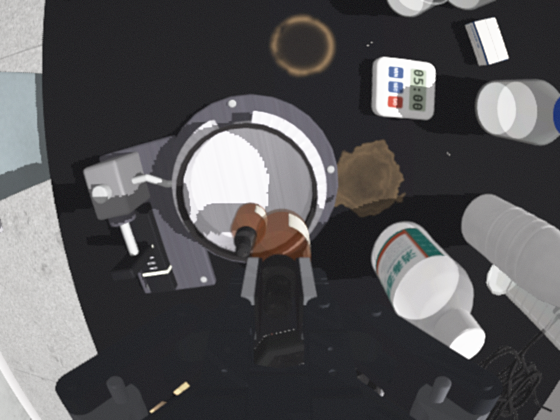

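```bash
python3 -m crank '{"dr":[[0,0,0],[0,0,0],[0,0,0],[0,0,0],[0,0,0],[0,0,0],[0,0,0],[0,0,0]],"travel":[[0,0,0.04],[0,0,0.08],[0,0,0.11],[0,0,0.124],[0,0,0.129],[0,0,0.129],[0,0,0.129],[0,0,0.129]],"hand":[0,0,0,0,0,0,0.033,0.033]}'
python3 -m crank '{"dr":[[0,0,0],[0,0,0],[0,0,0],[0,0,0]],"travel":[[0,0,-0.03],[0,0,-0.08],[0,0,-0.129],[0,0,-0.129]],"hand":[0.033,0.033,0.033,0.033]}'
python3 - <<'E'
from h import *
st()
p,R=wpose();w=eyes.camera("wrist");crop(w,50,60,300,240,2.5,"w9.png")
E
```

```text
clock: 12.52
eef_pos: [0.6154, -0.0788, 0.0516]
tool_rot: [0.707, 0.707, 0.0, 0.001]
ft_force: [0.7, 0.8, 0.7]
grip_width: 0.033
clock: 13.02
eef_pos: [0.6181, -0.0793, 0.1858]
tool_rot: [0.707, 0.707, 0.003, 0.004]
ft_force: [0.6, 0.1, 0.4]
grip_width: 0.0327
t 13.03 p [ 0.6181 -0.0793  0.1858] yaw_y(deg) -0.0 z [ 0.011 -0.001 -1.   ] F [0.6 0.1 0.4] w 0.0327 j6 1.44
```

View pics/w9.png

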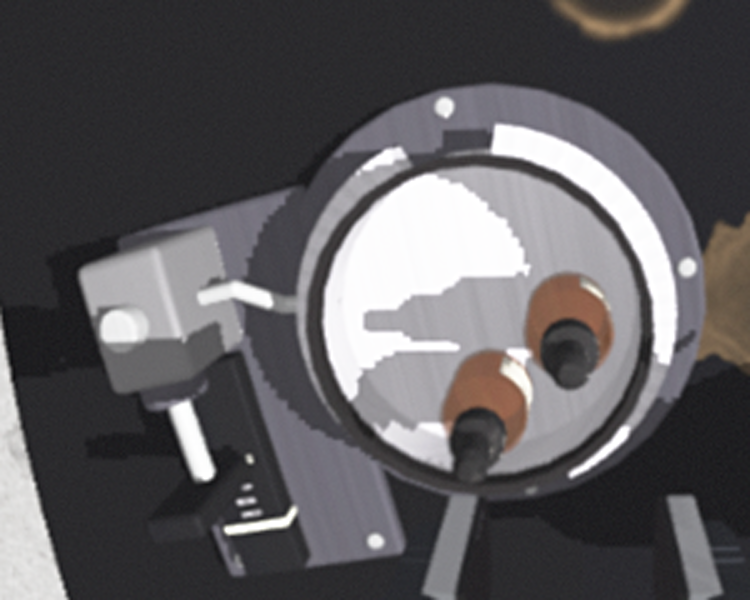

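```bash
python3 -m crank '{"dr":[[0,0,0],[0,0,0],[0,0,0],[0,0,0],[0,0,0],[0,0,0],[0,0,0],[0,0,0],[0,0,0],[0,0,0]],"travel":[[0.06,0.006,0],[0.12,0.012,0],[0.18,0.018,0],[0.24,0.024,0],[0.298,0.028,0],[0.298,0.028,0.01],[0.298,0.028,0.05],[0.298,0.028,0.1],[0.298,0.028,0.145],[0.298,0.028,0.145]],"hand":[0.05,0.05,0.05,0.05,0.05,0.05,0.05,0.05,0.05,0.05]}'
python3 -m crank '{"dr":[[0,0,0],[0,0,0],[0,0,0],[0,0,0]],"travel":[[0,0,0],[0,0,0],[0,0,0],[0,0,0]],"hand":[0.05,0,0,0]}'
python3 - <<'E'
from h import *
st()
p,R=wpose();w=eyes.camera("wrist");crop(w,150,100,240,220,3,"w10.png")
E
```

```text
clock: 14.32
eef_pos: [0.6376, 0.2163, 0.0285]
tool_rot: [0.708, 0.707, -0.006, -0.003]
ft_force: [-0.0, 0.2, -0.1]
grip_width: 0.0502
clock: 14.82
eef_pos: [0.6447, 0.2198, 0.0377]
tool_rot: [0.707, 0.707, 0.002, 0.001]
ft_force: [0.2, 0.2, 6.5]
grip_width: 0.0159
t 14.82 p [0.6447 0.2198 0.0377] yaw_y(deg) -0.0 z [ 0.005  0.001 -1.   ] F [0.2 0.2 6.5] w 0.0159 j6 1.9
```

View pics/w10.png

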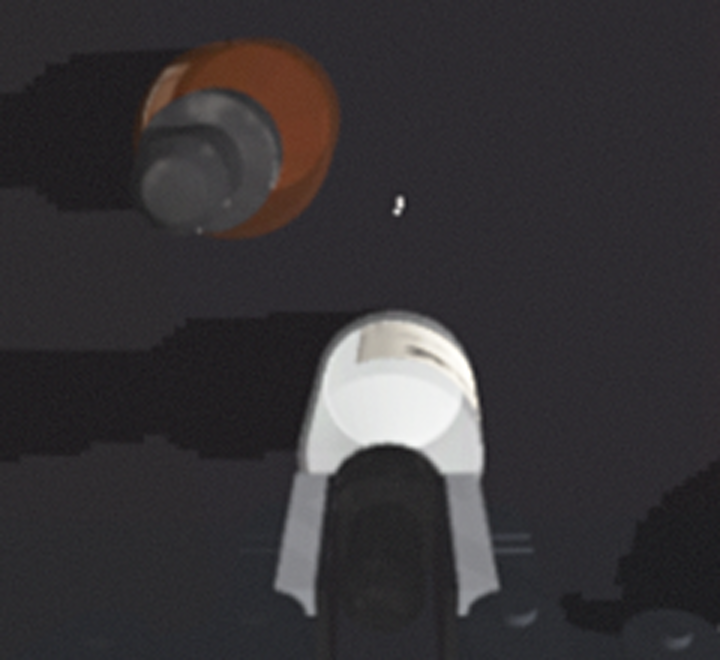

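```bash
python3 -m crank '{"dr":[[0,0,0],[0,0,0],[0,0,0],[0,0,0],[0,0,0],[0,0,0],[0,0,0],[0,0,0],[0,0,0],[0,0,0]],"travel":[[0,0,-0.03],[0,0,-0.08],[0,0,-0.13],[-0.045,-0.014,-0.145],[-0.1,-0.031,-0.145],[-0.155,-0.048,-0.145],[-0.21,-0.066,-0.145],[-0.265,-0.083,-0.145],[-0.3,-0.094,-0.145],[-0.3,-0.094,-0.145]],"hand":[0,0,0,0,0,0,0,0,0,0]}'
python3 -m crank '{"dr":[[0,0,0],[0,0,0],[0,0,0],[0,0,0],[0,0,0],[0,0,0]],"travel":[[0,0,0],[0,0,0.04],[0,0,0.08],[0,0,0.11],[0,0,0.122],[0,0,0.122]],"hand":[0,0,0,0,0,0]}'
python3 - <<'E'
from h import *
st()
p,R=wpose();w=eyes.camera("wrist");crop(w,150,100,260,240,3,"w11.png")
E
```

```text
clock: 16.12
eef_pos: [0.5477, -0.0833, 0.1803]
tool_rot: [0.709, 0.706, -0.0, 0.0]
ft_force: [0.2, 0.1, -1.2]
grip_width: 0.016
clock: 16.88
eef_pos: [0.5486, -0.0798, 0.0574]
tool_rot: [0.707, 0.708, -0.0, -0.001]
ft_force: [0.2, 0.0, -0.7]
grip_width: 0.0153
t 16.88 p [ 0.5486 -0.0798  0.0574] yaw_y(deg) 0.1 z [-0.001  0.    -1.   ] F [ 0.2  0.  -0.7] w 0.0153 j6 1.42
```

View pics/w11.png

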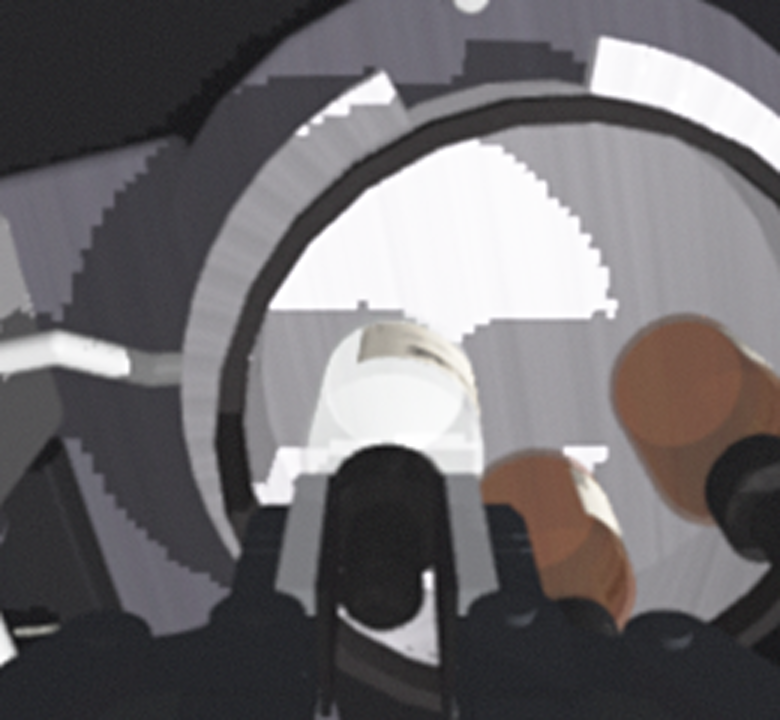

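```bash
python3 -m crank '{"dr":[[0,0,0],[0,0,0],[0,0,0],[0,0,0],[0,0,0],[0,0,0],[0,0,0],[0,0,0]],"travel":[[0,0,0.004],[0,0,0.005],[0,0,0.005],[0,0,0.005],[0,0,-0.03],[0,0,-0.08],[0,0,-0.122],[0,0,-0.122]],"hand":[0,0,0.033,0.033,0.033,0.033,0.033,0.033]}'
python3 - <<'E'
from h import *
st()
p,R=wpose();w=eyes.camera("wrist");crop(w,100,60,300,240,2.5,"w12.png")
E
```

```text
clock: 17.92
eef_pos: [0.5516, -0.0813, 0.1844]
tool_rot: [0.707, 0.707, 0.003, 0.004]
ft_force: [-0.4, 0.5, -0.5]
grip_width: 0.0328
t 17.93 p [ 0.5516 -0.0813  0.1844] yaw_y(deg) -0.0 z [ 0.009 -0.001 -1.   ] F [-0.4  0.5 -0.5] w 0.0328 j6 1.42
```

View pics/w12.png

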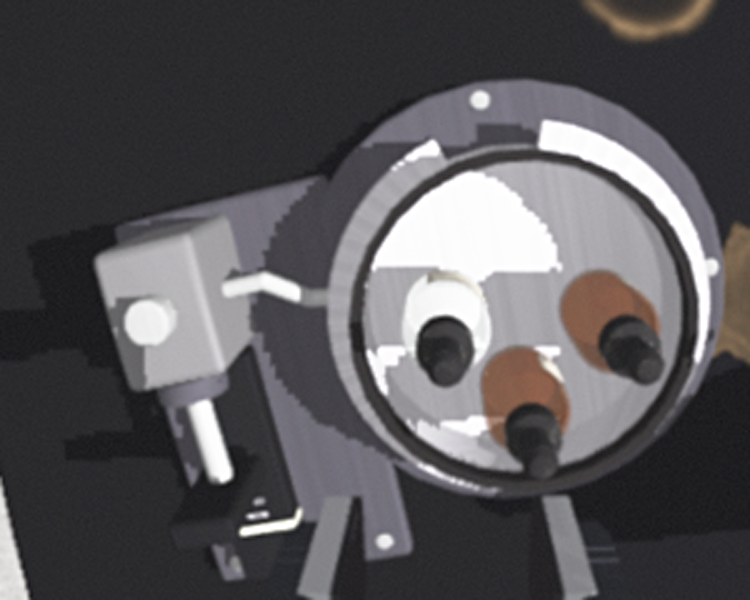

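```bash
python3 -m crank '{"dr":[[0,0,0],[0,0,0],[0,0,0],[0,0,0],[0,0,0],[0,0,0],[0,0,0],[0,0,0],[0,0,0],[0,0,0]],"travel":[[0.06,0.011,0],[0.12,0.022,0],[0.18,0.034,0],[0.24,0.045,0],[0.3,0.057,0],[0.361,0.068,0],[0.361,0.068,0],[0.361,0.068,0.04],[0.361,0.068,0.08],[0.361,0.068,0.08]],"hand":[0.05,0.05,0.05,0.05,0.05,0.05,0.05,0.05,0.05,0.05]}'
python3 - <<'E'
from h import *
st()
p,R=wpose();w=eyes.camera("wrist");cv2.imwrite("pics/w13.png",w["color"][:,:,::-1])
print(wproj(w,(.617,.279,.09),p,R))
E
```

```text
clock: 19.23
eef_pos: [0.6128, 0.2773, 0.0943]
tool_rot: [0.707, 0.707, -0.006, -0.002]
ft_force: [-0.2, 0.1, -0.0]
grip_width: 0.0502
t 19.23 p [0.6128 0.2773 0.0943] yaw_y(deg) -0.1 z [-0.011 -0.005 -1.   ] F [-0.2  0.1 -0. ] w 0.0502 j6 2.0
[286.92182533 244.09682354]
```

View pics/w13.png

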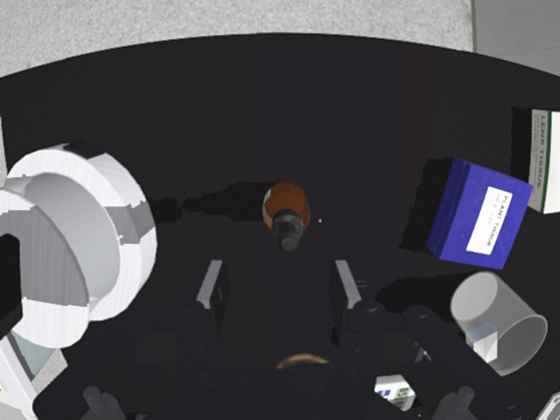

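```bash
python3 -m crank '{"dr":[[0,0,0],[0,0,0],[0,0,0],[0,0,0],[0,0,0],[0,0,0],[0,0,0]],"travel":[[0.001,0.001,0.03],[0.001,0.001,0.064],[0.001,0.001,0.064],[0.001,0.001,0.064],[0.001,0.001,0.064],[0.001,0.001,0.064],[0.001,0.001,0.064]],"hand":[0.05,0.05,0.05,0,0,0,0]}'
python3 -m crank '{"dr":[[0,0,0],[0,0,0],[0,0,0],[0,0,0],[0,0,0],[0,0,0],[0,0,0],[0,0,0],[0,0,0],[0,0,0]],"travel":[[0,0,-0.03],[0,0,-0.08],[0,0,-0.13],[-0.05,-0.006,-0.144],[-0.11,-0.013,-0.144],[-0.17,-0.019,-0.144],[-0.23,-0.026,-0.144],[-0.29,-0.032,-0.144],[-0.327,-0.036,-0.144],[-0.327,-0.036,-0.144]],"hand":[0,0,0,0,0,0,0,0,0,0]}'
python3 - <<'E'
from h import *
st()
p,R=wpose();w=eyes.camera("wrist");crop(w,100,60,300,240,2.5,"w14.png")
E
```

```text
clock: 20.15
eef_pos: [0.6194, 0.2819, 0.039]
tool_rot: [0.707, 0.707, 0.002, 0.001]
ft_force: [-1.6, -0.9, 5.6]
grip_width: 0.0142
clock: 21.4
eef_pos: [0.5815, -0.0488, 0.1808]
tool_rot: [0.709, 0.705, 0.0, 0.001]
ft_force: [0.4, 0.1, -0.8]
grip_width: 0.0136
t 21.4 p [ 0.5815 -0.0488  0.1808] yaw_y(deg) -0.3 z [ 0.001 -0.001 -1.   ] F [ 0.4  0.1 -0.8] w 0.0136 j6 1.49
```

View pics/w14.png

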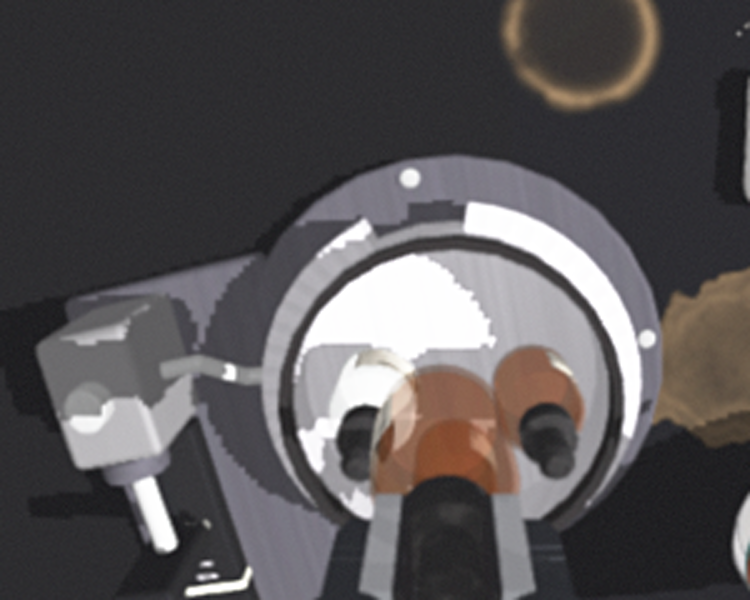

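```bash
python3 -m crank '{"dr":[[0,0,0],[0,0,0],[0,0,0],[0,0,0],[0,0,0],[0,0,0]],"travel":[[-0.003,0,0],[-0.003,0,0.04],[-0.003,0,0.08],[-0.003,0,0.11],[-0.003,0,0.122],[-0.003,0,0.122]],"hand":[0,0,0,0,0,0]}'
python3 - <<'E'
from h import *
st()
p,R=wpose();w=eyes.camera("wrist");crop(w,150,100,260,240,3,"w15.png")
E
```

```text
clock: 22.2
eef_pos: [0.5818, -0.0479, 0.0577]
tool_rot: [0.707, 0.708, -0.0, -0.0]
ft_force: [0.9, 0.5, -0.4]
grip_width: 0.0144
t 22.2 p [ 0.5818 -0.0479  0.0577] yaw_y(deg) 0.1 z [-0.  0. -1.] F [ 0.9  0.5 -0.4] w 0.0144 j6 1.49
```

View pics/w15.png

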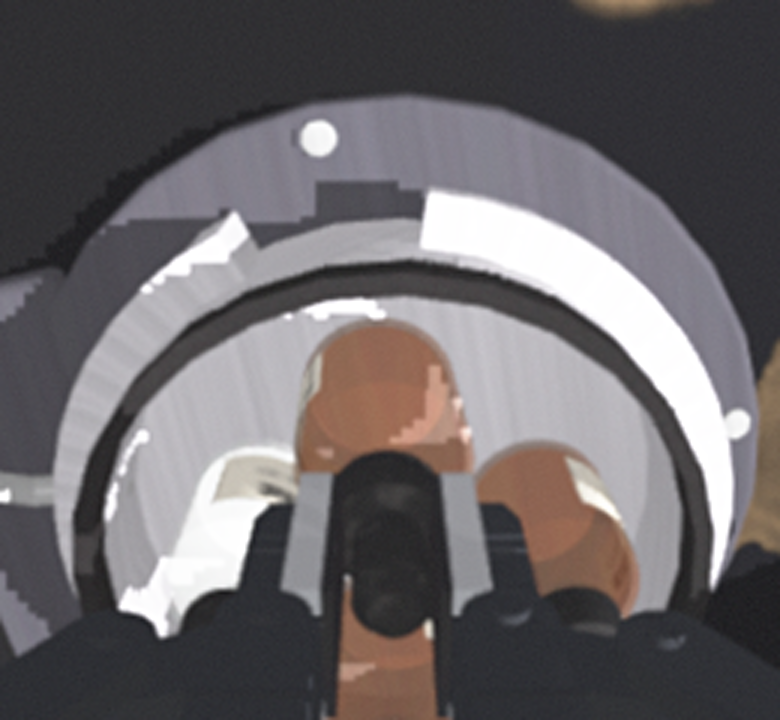

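```bash
python3 -m crank '{"dr":[[0,0,0],[0,0,0],[0,0,0],[0,0,0],[0,0,0],[0,0,0],[0,0,0],[0,0,0]],"travel":[[0,0,0.004],[0,0,0.004],[0,0,0.004],[0,0,0.004],[0,0,-0.03],[0,0,-0.08],[0,0,-0.142],[0,0,-0.142]],"hand":[0,0,0.033,0.033,0.033,0.033,0.033,0.033]}'
python3 - <<'E'
from h import *
st()
p,R=wpose();w=eyes.camera("wrist");crop(w,100,60,300,240,2.5,"w16.png")
c=eyes.camera("top"); crop(c,170,150,210,150,3.8,"t16.png")
E
```

```text
clock: 23.25
eef_pos: [0.5854, -0.0491, 0.2063]
tool_rot: [0.707, 0.707, 0.004, 0.005]
ft_force: [0.8, -0.8, -0.6]
grip_width: 0.033
t 23.25 p [ 0.5854 -0.0491  0.2063] yaw_y(deg) -0.0 z [ 0.012 -0.001 -1.   ] F [ 0.8 -0.8 -0.6] w 0.033 j6 1.49
```

View pics/w16.png

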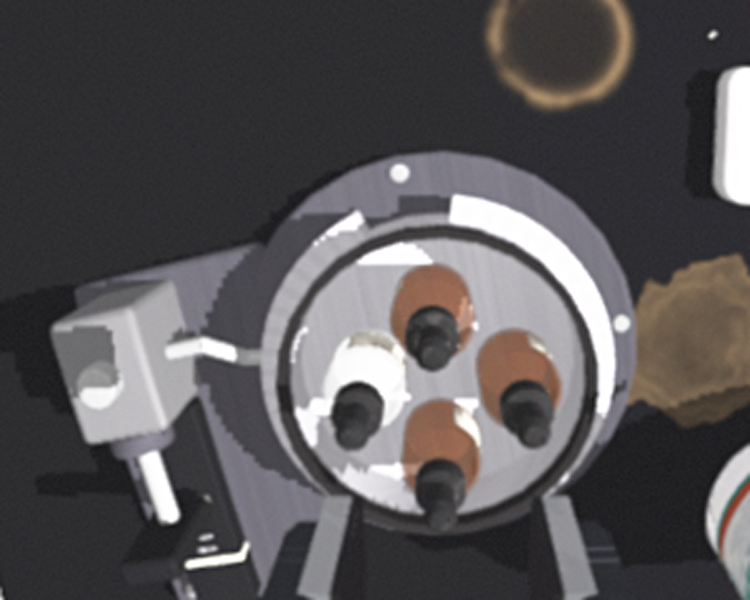

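View pics/t16.png

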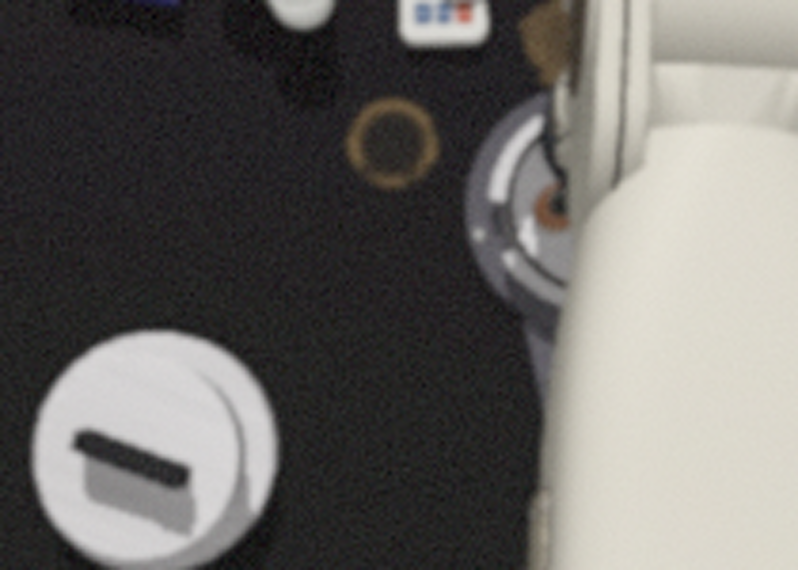

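```bash
python3 - <<'E'
from h import *
p,R=wpose();w=eyes.camera("wrist")
f=lambda q:(100+q[0]/2.5,60+q[1]/2.5)
C=np.array([.582,-.0785])
print(ring(w,p,R,np.array([276.,212]),.06,70))
for q in [(434,353),(351,430),(536,430),(440,514)]:
    X=wonz(w,f(q),.107,p,R); print(X.round(4),np.linalg.norm(X[:2]-C).round(4))
c=eyes.camera("top")
T=lambda q:(170+q[0]/3.8,150+q[1]/3.8)
# bar top ends at z .142+? lid on table
for q in [(83,440),(182,476)]: print("bar end",onz(c,T(q),.142).round(4))
E
```

```text
(array([ 0.58203329, -0.07643831]), np.float64(0.06262137549749666), np.int64(151), np.float64(0.0004117421495856678))
[ 0.5774 -0.0475  0.107 ] 0.0314
[ 0.548  -0.0757  0.107 ] 0.0341
[ 0.6132 -0.0758  0.107 ] 0.0313
[ 0.5792 -0.109   0.107 ] 0.0306
bar end [0.4232 0.2785 0.142 ]
bar end [0.3978 0.2132 0.142 ]
```

```bash
python3 -m crank '{"dr":[[0,0,0.06],[0,0,0.12],[0,0,0.18],[0,0,0.24],[0,0,0.3],[0,0,0.372],[0,0,0.372],[0,0,0.372],[0,0,0.372]],"travel":[[0.01,-0.01,-0.054],[0.06,-0.035,-0.054],[0.11,-0.064,-0.054],[0.16,-0.093,-0.054],[0.21,-0.122,-0.054],[0.26,-0.15,-0.054],[0.295,-0.172,-0.054],[0.295,-0.172,-0.054],[0.295,-0.172,-0.054]],"hand":[0.05,0.05,0.05,0.05,0.05,0.05,0.05,0.05,0.05]}'
python3 - <<'E'
from h import *
st()
p,R=wpose();w=eyes.camera("wrist");cv2.imwrite("pics/w17.png",w["color"][:,:,::-1])
c=eyes.camera("top"); crop(c,150,130,250,180,3.2,"t17.png")
E
```

```text
clock: 24.58
eef_pos: [0.4092, 0.2457, 0.2525]
tool_rot: [0.826, 0.564, -0.001, 0.0]
ft_force: [0.1, -0.1, 0.5]
grip_width: 0.0504
t 24.57 p [0.4092 0.2457 0.2525] yaw_y(deg) -21.3 z [-0.002 -0.002 -1.   ] F [ 0.1 -0.1  0.5] w 0.0504 j6 2.48
```

View pics/w17.png

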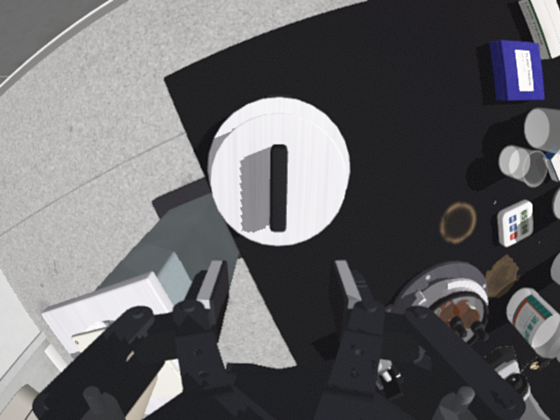

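View pics/t17.png

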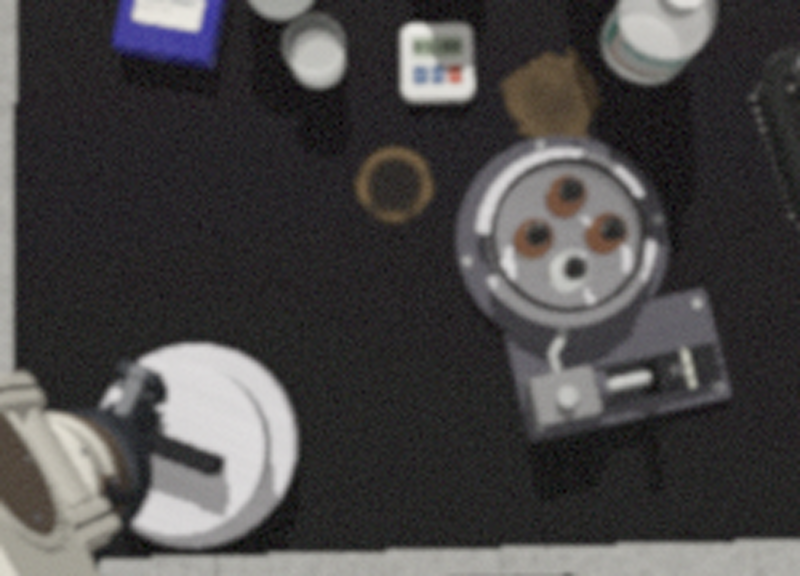

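```bash
python3 - <<'E'
from h import *
p,R=wpose();w=eyes.camera("wrist")
g=cv2.cvtColor(w["color"],cv2.COLOR_RGB2GRAY)
m=((g<45)).astype(np.uint8); n,l,s,ce=cv2.connectedComponentsWithStats(m)
i=l[190,279];print(s[i],ce[i])
cnt=max(cv2.findContours((l==i).astype(np.uint8),cv2.RETR_EXTERNAL,cv2.CHAIN_APPROX_NONE)[0],key=len)
r=cv2.minAreaRect(cnt);print(r)
b=cv2.boxPoints(r);X=np.array([wonz(w,q,.142,p,R) for q in b]);print(X.round(4),X.mean(0))
for q in ((279,146),(279,231)):
    A=wonz(w,q,.142,p,R);print(A.round(4),R.inv().apply(A-p).round(4))
# disk of lid outer (foot z~0..)
st()
E
```

```text
[ 270  145   15   86 1118] [276.51431127 187.66368515]
((277.0, 187.5), (85.0, 14.0), 90.0)
[[0.4194 0.2917 0.142 ]
 [0.4307 0.2873 0.142 ]
 [0.4022 0.2136 0.142 ]
 [0.39   0.2184 0.142 ]] [0.41059247 0.25274249 0.142     ]
[0.4264 0.2881 0.142 ] [ 0.0461 -0.0002  0.1109]
[0.3975 0.2144 0.142 ] [-0.0331 -0.0003  0.111 ]
t 24.73 p [0.4101 0.2451 0.2532] yaw_y(deg) -21.4 z [-0.001 -0.001 -1.   ] F [0.7 0.8 1.5] w 0.0499 j6 2.48
```

```bash
python3 -m crank '{"dr":[[0,0,0],[0,0,0],[0,0,0],[0,0,0],[0,0,0],[0,0,0]],"travel":[[0.006,0,0.05],[0.006,0,0.1],[0.006,0,0.14],[0.006,0,0.155],[0.006,0,0.160],[0.006,0,0.160]],"hand":[0.05,0.05,0.05,0.05,0.05,0.05]}'
python3 -m crank '{"dr":[[0,0,0],[0,0,0],[0,0,0],[0,0,0]],"travel":[[0,0,0],[0,0,0],[0,0,0],[0,0,0]],"hand":[0,0,0,0]}'
python3 - <<'E'
from h import *
st()
p,R=wpose();w=eyes.camera("wrist");cv2.imwrite("pics/w18.png",w["color"][:,:,::-1])
E
```

```text
clock: 25.48
eef_pos: [0.4125, 0.2514, 0.0941]
tool_rot: [0.826, 0.564, 0.0, 0.0]
ft_force: [0.8, -0.4, 0.1]
grip_width: 0.05
clock: 25.98
eef_pos: [0.4124, 0.2522, 0.0947]
tool_rot: [0.826, 0.564, 0.001, 0.0]
ft_force: [-0.6, -0.5, 6.3]
grip_width: 0.0147
t 25.98 p [0.4124 0.2522 0.0947] yaw_y(deg) -21.3 z [ 0.002  0.001 -1.   ] F [-0.6 -0.5  6.3] w 0.0147 j6 2.49
```

View pics/w18.png

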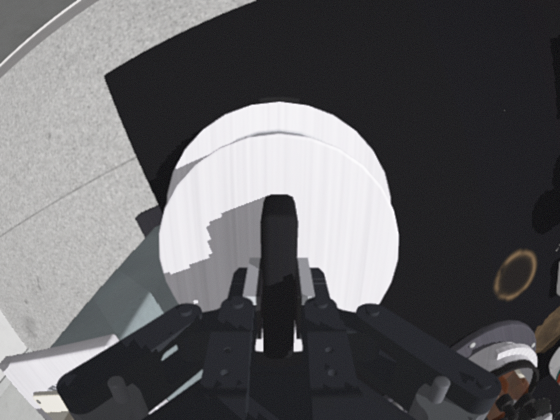

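```bash
python3 - <<'E'
from h import *
p,R=wpose();w=eyes.camera("wrist")
A=wonz(w,(279,196),.142,p,R);print(R.inv().apply(A-p).round(4))
st();d([.582,-.077,.24])
E
```

```text
[ 0.0453 -0.0004 -0.0472]
t 26.07 p [0.4125 0.2522 0.0948] yaw_y(deg) -21.3 z [ 0.002  0.001 -1.   ] F [-0.7 -0.8  5.8] w 0.0142 j6 2.49
tcp [0.4125 0.2522 0.0948] travel [-0.2449  0.2777 -0.1453]
```

```bash
python3 - <<'E'
from h import *
p,R=wpose();w=eyes.camera("wrist");crop(w,150,90,260,280,2.1,"w18a.png")
for z in (.104,.142):
  for q in ((279,194),(279,197),(279,356)):
    A=wonz(w,q,z,p,R);print(z,q,R.inv().apply(A-p).round(4))
E
```

```text
0.104 (279, 194) [ 0.0357 -0.0004 -0.0092]
0.104 (279, 197) [ 0.0341 -0.0004 -0.0092]
0.104 (279, 356) [-0.0755 -0.0004 -0.0094]
0.142 (279, 194) [ 0.0461 -0.0004 -0.0472]
0.142 (279, 197) [ 0.0449 -0.0004 -0.0472]
0.142 (279, 356) [-0.039  -0.0004 -0.0473]
```

View pics/w18a.png

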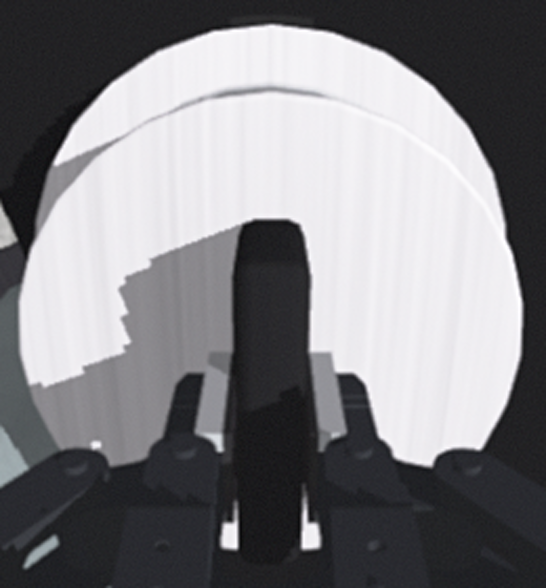

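```bash
python3 -m crank '{"dr":[[0,0,0],[0,0,0],[0,0,0],[0,0,-0.1],[0,0,-0.2],[0,0,-0.3],[0,0,-0.4],[0,0,-0.5],[0,0,-0.555],[0,0,-0.555]],"travel":[[0,0,-0.02],[0,0,-0.07],[0,0,-0.12],[-0.03,0.034,-0.145],[-0.07,0.079,-0.145],[-0.11,0.125,-0.145],[-0.15,0.17,-0.145],[-0.19,0.216,-0.145],[-0.225,0.255,-0.145],[-0.245,0.278,-0.145]],"hand":[0,0,0,0,0,0,0,0,0,0]}'
python3 -m crank '{"dr":[[0,0,0],[0,0,0]],"travel":[[0,0,0],[0,0,0]],"hand":[0,0]}'
python3 - <<'E'
from h import *
st()
p,R=wpose();w=eyes.camera("wrist");cv2.imwrite("pics/w19.png",w["color"][:,:,::-1])
c=eyes.camera("scene"); crop(c,210,110,200,160,4,"s19.png")
c=eyes.camera("top"); crop(c,230,130,180,150,4,"t19.png")
E
```

```text
clock: 27.38
eef_pos: [0.5819, -0.0801, 0.2371]
tool_rot: [0.64, 0.768, -0.001, -0.001]
ft_force: [0.1, -0.5, -1.8]
grip_width: 0.0149
clock: 27.62
eef_pos: [0.581, -0.077, 0.2377]
tool_rot: [0.64, 0.769, -0.001, -0.001]
ft_force: [0.8, -0.3, -2.9]
grip_width: 0.0144
t 27.62 p [ 0.581  -0.077   0.2377] yaw_y(deg) 10.5 z [-0.003  0.001 -1.   ] F [ 0.8 -0.3 -2.9] w 0.0144 j6 1.26
```

View pics/w19.png

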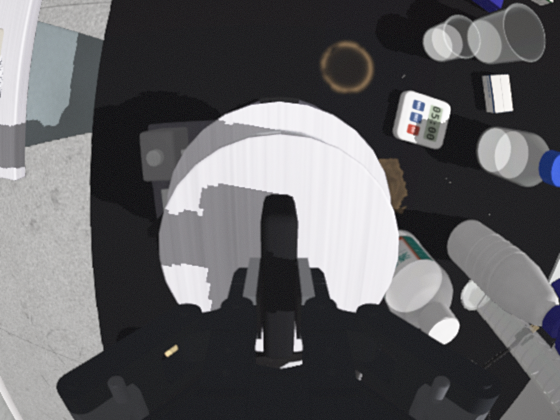

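View pics/s19.png

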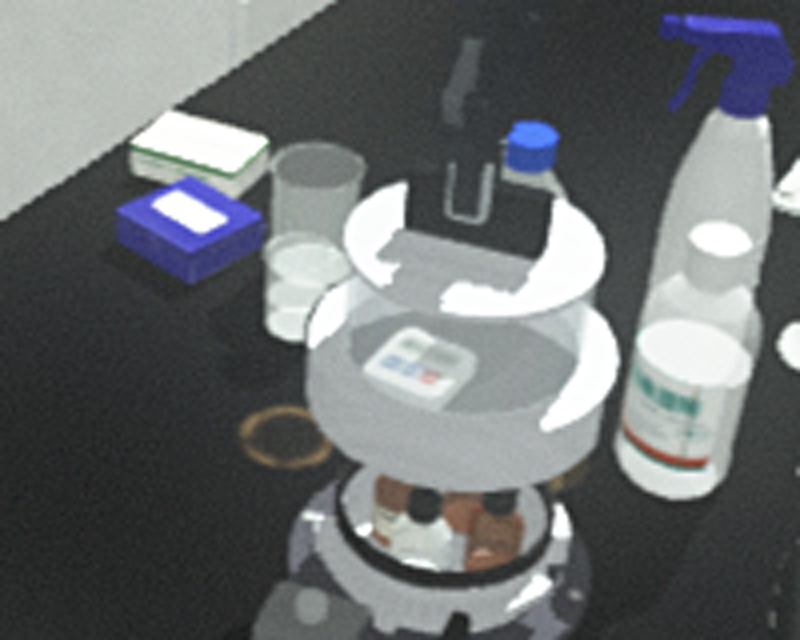

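View pics/t19.png

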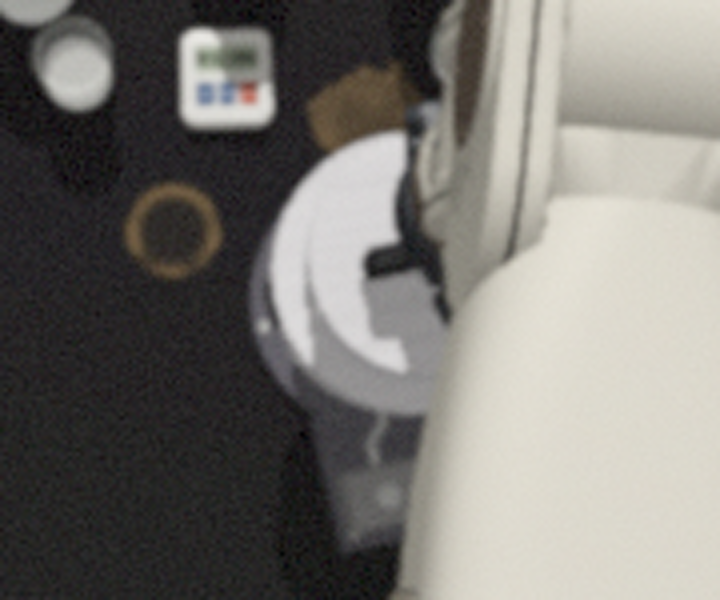

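```bash
python3 - <<'E'
from h import *
s=eyes.camera("scene")
F=lambda X:((proj(s,X)-[210,110])*4).round(1)
for C in ((.582,-.079),(.582,-.075),(.586,-.079)):
    print(C,[F((*C,z)).tolist() for z in (.06,.13,.15,.17)])
    # silhouette edges of cylinders
    for r,z in ((.068,.06),(.087,.15)):
        a=np.linspace(0,2*np.pi,361);q=np.array([F((C[0]+r*np.cos(t),C[1]+r*np.sin(t),z)) for t in a]);print(r,z,"cols",q[:,0].min(),q[:,0].max(),"rows",q[:,1].min(),q[:,1].max())
E
```

```text
(0.582, -0.079) [[444.8, 498.7], [455.4, 409.4], [458.6, 382.4], [461.9, 354.6]]
0.068 0.06 cols 333.7 556.6 rows 428.2 577.1
0.087 0.15 cols 307.9 610.8 rows 296.4 481.9
(0.582, -0.075) [[439.0, 496.2], [449.4, 407.0], [452.5, 380.0], [455.7, 352.2]]
0.068 0.06 cols 328.2 550.7 rows 426.0 574.4
0.087 0.15 cols 302.1 604.4 rows 294.2 479.1
(0.586, -0.079) [[447.9, 495.1], [458.6, 406.0], [461.9, 378.9], [465.2, 351.2]]
0.068 0.06 cols 337.1 559.5 rows 425.0 573.1
0.087 0.15 cols 311.6 613.7 rows 293.4 477.9
```

```bash
python3 -m crank '{"dr":[[0,0,0],[0,0,0],[0,0,0],[0,0,0],[0,0,0],[0,0,0],[0,0,0]],"travel":[[0,0,0.03],[0,0,0.06],[0,0,0.08],[0,0,0.09],[0,0,0.098],[0,0,0.104],[0,0,0.104]],"hand":[0,0,0,0,0,0,0]}'
python3 - <<'E'
from h import *
st()
c=eyes.camera("scene"); crop(c,250,180,150,130,5,"s20.png")
E
```

```text
clock: 28.7
eef_pos: [0.5818, -0.0774, 0.1348]
tool_rot: [0.64, 0.769, 0.0, -0.0]
ft_force: [0.3, 0.3, -2.8]
grip_width: 0.0147
t 28.7 p [ 0.5818 -0.0774  0.1348] yaw_y(deg) 10.5 z [-0.  0. -1.] F [ 0.3  0.3 -2.8] w 0.0147 j6 1.26
```

View pics/s20.png

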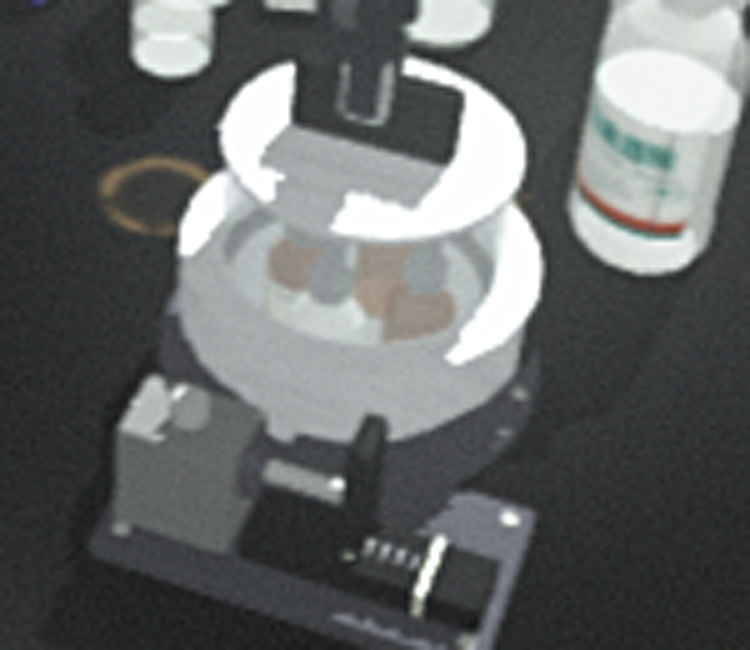

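```bash
python3 -m crank '{"dr":[[0,0,0],[0,0,0],[0,0,0],[0,0,0]],"travel":[[0,0,0.003],[0,0,0.006],[0,0,0.008],[0,0,0.008]],"hand":[0,0,0,0]}'
python3 - <<'E'
from h import *
st()
E
```

```text
clock: 29.25
eef_pos: [0.5816, -0.0775, 0.1265]
tool_rot: [0.64, 0.769, -0.0, -0.0]
ft_force: [-0.3, -0.2, -2.4]
grip_width: 0.015
t 29.25 p [ 0.5816 -0.0775  0.1265] yaw_y(deg) 10.5 z [-0.001  0.    -1.   ] F [-0.3 -0.2 -2.4] w 0.015 j6 1.26
```

```bash
python3 -m crank '{"dr":[[0,0,0],[0,0,0],[0,0,0],[0,0,0]],"travel":[[0,0,0.004],[0,0,0.008],[0,0,0.01],[0,0,0.01]],"hand":[0,0,0,0]}'
python3 - <<'E'
from h import *
st()
E
```

```text
clock: 29.75
eef_pos: [0.5823, -0.0776, 0.1175]
tool_rot: [0.64, 0.769, 0.0, 0.001]
ft_force: [-1.2, -0.8, 3.1]
grip_width: 0.0149
t 29.75 p [ 0.5823 -0.0776  0.1175] yaw_y(deg) 10.5 z [ 0.001 -0.    -1.   ] F [-1.2 -0.8  3.1] w 0.0149 j6 1.26
```

```bash
python3 -m crank '{"dr":[[0,0,0],[0,0,0],[0,0,0]],"travel":[[0,0,0.002],[0,0,0.004],[0,0,0.004]],"hand":[0,0,0]}'
python3 - <<'E'
from h import *
st()
c=eyes.camera("scene"); crop(c,250,180,150,130,5,"s21.png")
E
```

```text
clock: 30.12
eef_pos: [0.5824, -0.0776, 0.1147]
tool_rot: [0.64, 0.769, 0.001, 0.001]
ft_force: [-3.5, -0.3, 11.7]
grip_width: 0.0146
t 30.12 p [ 0.5824 -0.0776  0.1147] yaw_y(deg) 10.5 z [ 0.002 -0.    -1.   ] F [-3.5 -0.3 11.7] w 0.0146 j6 1.26
```

View pics/s21.png

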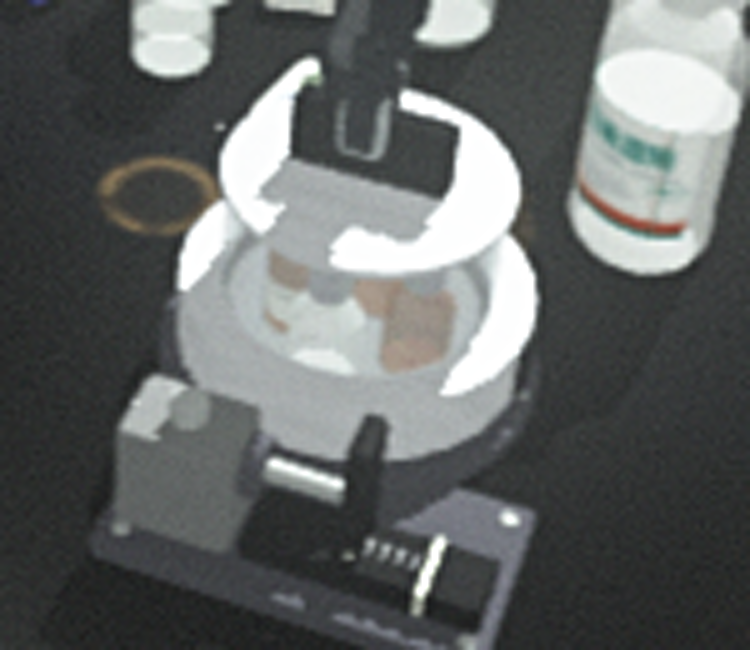

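```bash
python3 -m crank '{"dr":[[0,0,0.1],[0,0,0.2],[0,0,0.3],[0,0,0.4],[0,0,0.4]],"travel":[[0,0,0],[0,0,0],[0,0,0],[0,0,0],[0,0,0]],"hand":[0,0,0,0,0]}'
python3 - <<'E'
from h import *
st();print(bot.get_obs()["ft_torque"].round(2))
c=eyes.camera("scene"); crop(c,250,180,150,130,5,"s22.png")
E
```

```text
clock: 30.8
eef_pos: [0.5837, -0.0775, 0.1147]
tool_rot: [0.78, 0.626, 0.002, 0.002]
ft_force: [-1.0, -0.7, 10.0]
grip_width: 0.0146
t 30.8 p [ 0.5837 -0.0775  0.1147] yaw_y(deg) -12.5 z [ 0.005 -0.    -1.   ] F [-1.  -0.7 10. ] w 0.0146 j6 1.66
[ 0.06  0.1  -0.2 ]
```

View pics/s22.png

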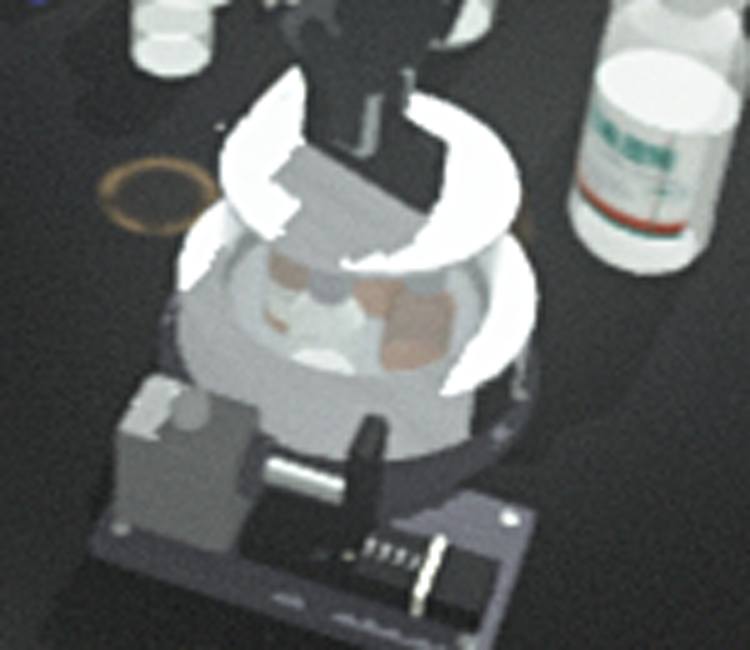

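```bash
python3 -m crank '{"dr":[[0,0,0.15],[0,0,0.3],[0,0,0.45],[0,0,0.6],[0,0,0.75],[0,0,0.88],[0,0,0.98],[0,0,0.98]],"travel":[[0,0,0],[0,0,0],[0,0,0],[0,0,0],[0,0,0],[0,0,0],[0,0,0],[0,0,0]],"hand":[0,0,0,0,0,0,0,0]}'
python3 - <<'E'
from h import *
st();print(bot.get_obs()["ft_torque"].round(2))
E
```

```text
clock: 31.85
eef_pos: [0.5839, -0.0784, 0.1147]
tool_rot: [0.983, 0.186, 0.002, 0.002]
ft_force: [0.8, -2.5, 8.7]
grip_width: 0.0145
t 31.85 p [ 0.5839 -0.0784  0.1147] yaw_y(deg) -68.6 z [ 0.005 -0.002 -1.   ] F [ 0.8 -2.5  8.7] w 0.0145 j6 2.64
[-0.47 -0.01  0.13]
```

```bash
python3 -m crank '{"dr":[[0,0,0.04],[0,0,0.08],[0,0,0.08]],"travel":[[0,0,0],[0,0,0],[0,0,0]],"hand":[0,0,0]}'
python3 - <<'E'
from h import *
st();print(bot.get_obs()["ft_torque"].round(2))
c=eyes.camera("scene"); crop(c,250,180,150,130,5,"s23.png")
E
```

```text
clock: 32.22
eef_pos: [0.5841, -0.0785, 0.1148]
tool_rot: [0.989, 0.148, 0.003, 0.002]
ft_force: [0.2, -3.2, 9.2]
grip_width: 0.0147
t 32.23 p [ 0.5841 -0.0785  0.1148] yaw_y(deg) -72.9 z [ 0.006 -0.003 -1.   ] F [ 0.2 -3.2  9.2] w 0.0147 j6 2.71
[-0.64 -0.13  1.56]
```

View pics/s23.png

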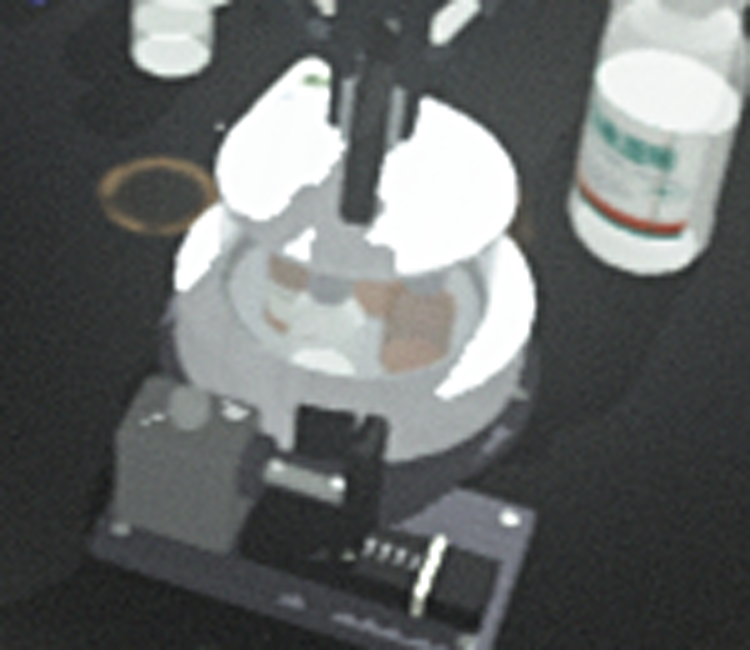

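```bash
python3 -m crank '{"dr":[[0,0,-0.03],[0,0,-0.05],[0,0,-0.05],[0,0,-0.05],[0,0,-0.05],[0,0,-0.05],[0,0,-0.05],[0,0,-0.05],[0,0,-0.05]],"travel":[[0,0,-0.001],[0,0,-0.002],[0,0,-0.002],[0,0,-0.002],[0,0,-0.002],[0,0,-0.03],[0,0,-0.08],[0,0,-0.12],[0,0,-0.12]],"hand":[0,0,0.05,0.05,0.05,0.05,0.05,0.05,0.05]}'
python3 - <<'E'
from h import *
st();print(bot.get_obs()["ft_torque"].round(2))
p,R=wpose();w=eyes.camera("wrist");cv2.imwrite("pics/w24.png",w["color"][:,:,::-1])
c=eyes.camera("scene"); crop(c,250,180,150,130,5,"s24.png")
E
```

```text
clock: 33.4
eef_pos: [0.5837, -0.0776, 0.2367]
tool_rot: [0.985, 0.171, 0.003, 0.001]
ft_force: [0.8, -0.2, 0.2]
grip_width: 0.05
t 33.4 p [ 0.5837 -0.0776  0.2367] yaw_y(deg) -70.3 z [ 0.007 -0.001 -1.   ] F [ 0.8 -0.2  0.2] w 0.05 j6 2.67
[ 0.01 -0.    0.03]
```

View pics/w24.png

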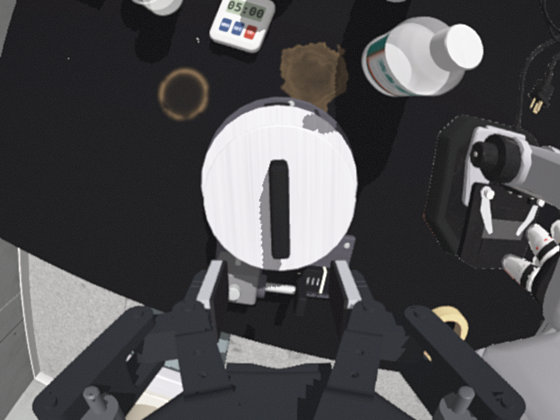

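View pics/s24.png

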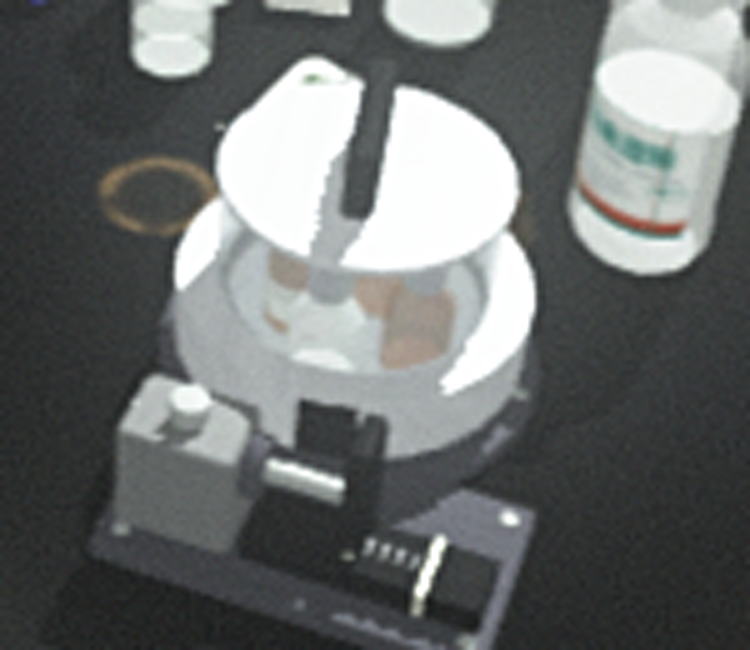

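```bash
python3 -m crank '{"dr":[[0,0,-0.17],[0,0,-0.34],[0,0,-0.51],[0,0,-0.68],[0,0,-0.85],[0,0,-1.02],[0,0,-1.19],[0,0,-1.36],[0,0,-1.49],[0,0,-1.49]],"travel":[[0,0,-0.03],[-0.03,0.006,-0.03],[-0.06,0.012,-0.03],[-0.09,0.017,-0.03],[-0.12,0.023,-0.03],[-0.143,0.028,-0.03],[-0.143,0.028,-0.03],[-0.143,0.028,-0.03],[-0.143,0.028,-0.03],[-0.143,0.028,-0.03]],"hand":[0.05,0.05,0.05,0.05,0.03,0.03,0.03,0.03,0.03,0.03]}'
python3 -m crank '{"dr":[[0,0,-0.17],[0,0,-0.34],[0,0,-0.51],[0,0,-0.68],[0,0,-0.85],[0,0,-1.02],[0,0,-1.19],[0,0,-1.36],[0,0,-1.49],[0,0,-1.49]],"travel":[[0,0,0],[0,0,0],[0,0,0],[0,0,0],[0,0,0],[0,0,0],[0,0,0],[0,0,0],[0,0,0],[0,0,0]],"hand":[0.03,0.03,0.03,0.03,0.03,0.03,0.03,0.03,0.03,0.03]}'
python3 -m crank '{"dr":[[0,0,0],[0,0,0]],"travel":[[0,0,0],[0,0,0]],"hand":[0.03,0.03]}'
python3 - <<'E'
from h import *
st()
p,R=wpose();w=eyes.camera("wrist");cv2.imwrite("pics/w25.png",w["color"][:,:,::-1])
for X in ((.458,-.152,.096),(.4645,-.186,.02)): print(wproj(w,X,p,R))
E
```

```text
clock: 34.75
eef_pos: [0.4556, -0.1517, 0.261]
tool_rot: [0.609, 0.793, -0.001, -0.002]
ft_force: [-0.1, -0.1, -0.1]
grip_width: 0.0294
clock: 36.0
eef_pos: [0.4561, -0.1518, 0.2618]
tool_rot: [-0.089, 0.996, 0.0, -0.001]
ft_force: [-0.5, -0.3, -0.1]
grip_width: 0.03
clock: 36.25
eef_pos: [0.4565, -0.152, 0.2626]
tool_rot: [-0.09, 0.996, 0.0, -0.0]
ft_force: [0.1, 0.2, 0.0]
grip_width: 0.0302
t 36.25 p [ 0.4565 -0.152   0.2626] yaw_y(deg) 100.4 z [-0.  0. -1.] F [0.1 0.2 0. ] w 0.0302 j6 -0.5
[277.92250266 184.84398082]
[251.27929605 171.28055838]
```

View pics/w25.png

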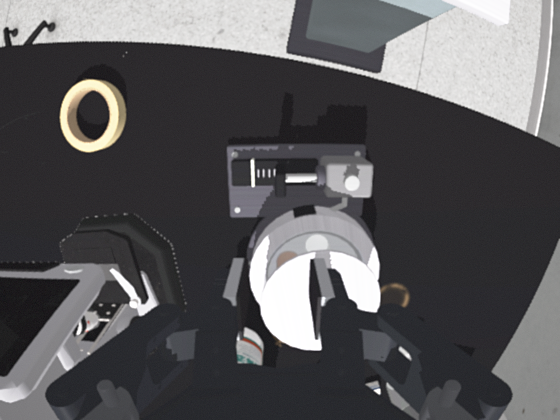

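```bash
python3 - <<'E'
from h import *
p,R=wpose();w=eyes.camera("wrist");crop(w,215,130,170,110,4.6,"w25a.png")
E
```

```text
(no output)
```

View pics/w25a.png

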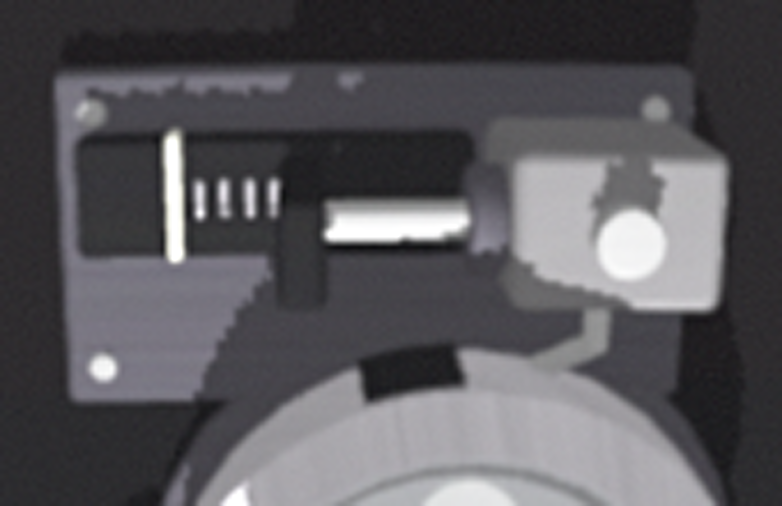

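```bash
python3 - <<'E'
from h import *
p,R=wpose();w=eyes.camera("wrist")
f=lambda q:(215+q[0]/4.6,130+q[1]/4.6)
for n,q,z in [("L",(280,300),.096),("Rr",(325,300),.096),("mid bottom",(302,306),.096),("mark mid",(174,195),.019),("mark top",(174,130),.019),("mark bot",(176,262),.019)]:
    X=wonz(w,f(q),z,p,R);print(n,X.round(4),R.inv().apply(X-p).round(4))
E
```

```text
L [ 0.4699 -0.1522  0.096 ] [-0.0131 -0.0025  0.1667]
Rr [ 0.468  -0.1418  0.096 ] [-0.0131  0.008   0.1667]
mid bottom [ 0.4704 -0.1468  0.096 ] [-0.0145  0.0026  0.1667]
mark mid [ 0.466  -0.1839  0.019 ] [-0.0036 -0.033   0.2437]
mark top [ 0.4476 -0.1869  0.019 ] [ 0.0151 -0.0327  0.2437]
mark bot [ 0.4852 -0.1802  0.019 ] [-0.0231 -0.0329  0.2437]
```

```bash
python3 -m crank '{"dr":[[0,0,0],[0,0,0],[0,0,0],[0,0,0],[0,0,0],[0,0,0]],"travel":[[0,0.0025,0.03],[0,0.0025,0.08],[0,0.0025,0.13],[0,0.0025,0.15],[0,0.0025,0.15],[0,0.0025,0.15]],"hand":[0.03,0.03,0.03,0.03,0.03,0.03]}'
python3 - <<'E'
from h import *
st()
p,R=wpose();w=eyes.camera("wrist");crop(w,160,120,240,200,3.3,"w26.png")
s=eyes.camera("scene"); crop(s,250,180,150,130,5,"s26.png")
E
```

```text
clock: 37.15
eef_pos: [0.4572, -0.1499, 0.114]
tool_rot: [-0.091, 0.996, -0.0, 0.001]
ft_force: [0.1, -0.1, 0.5]
grip_width: 0.0301
t 37.15 p [ 0.4572 -0.1499  0.114 ] yaw_y(deg) 100.4 z [ 0.002 -0.001 -1.   ] F [ 0.1 -0.1  0.5] w 0.0301 j6 -0.5
```

View pics/w26.png

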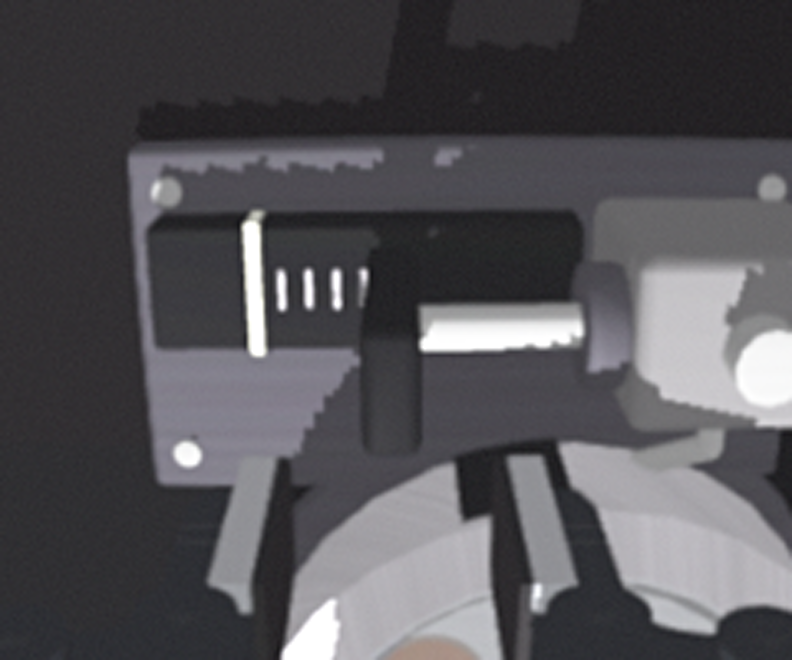

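View pics/s26.png

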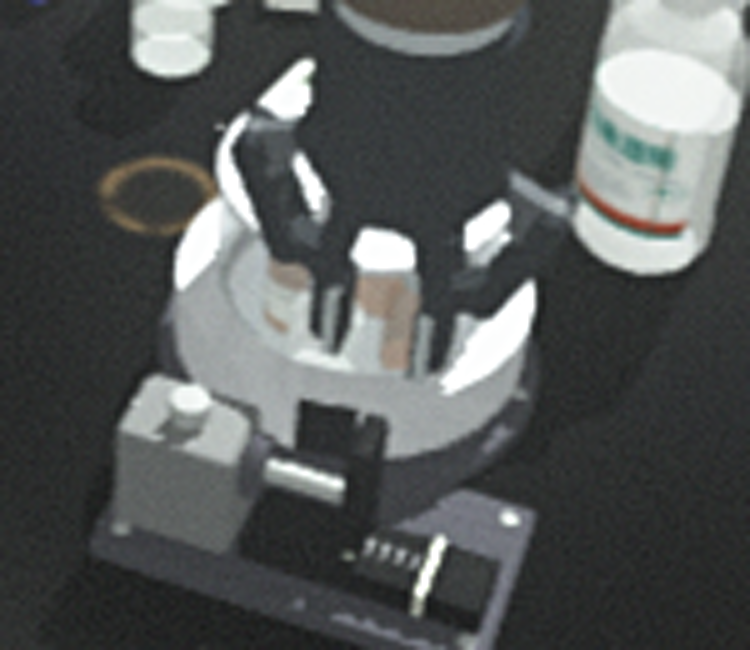

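```bash
python3 -m crank '{"dr":[[0,0,0],[0,0,0],[0,0,0],[0,0,0]],"travel":[[0,0,0.03],[0,0,0.05],[0,0,0.062],[0,0,0.062]],"hand":[0.03,0.03,0.03,0.03]}'
python3 - <<'E'
from h import *
st()
p,R=wpose();w=eyes.camera("wrist");crop(w,160,120,240,200,3.3,"w27.png")
s=eyes.camera("scene"); crop(s,250,180,150,130,5,"s27.png")
E
```

```text
clock: 37.75
eef_pos: [0.4561, -0.1496, 0.0508]
tool_rot: [-0.091, 0.996, 0.0, -0.0]
ft_force: [-0.8, 0.8, 0.2]
grip_width: 0.0298
t 37.75 p [ 0.4561 -0.1496  0.0508] yaw_y(deg) 100.4 z [-0.  0. -1.] F [-0.8  0.8  0.2] w 0.0298 j6 -0.5
```

View pics/w27.png

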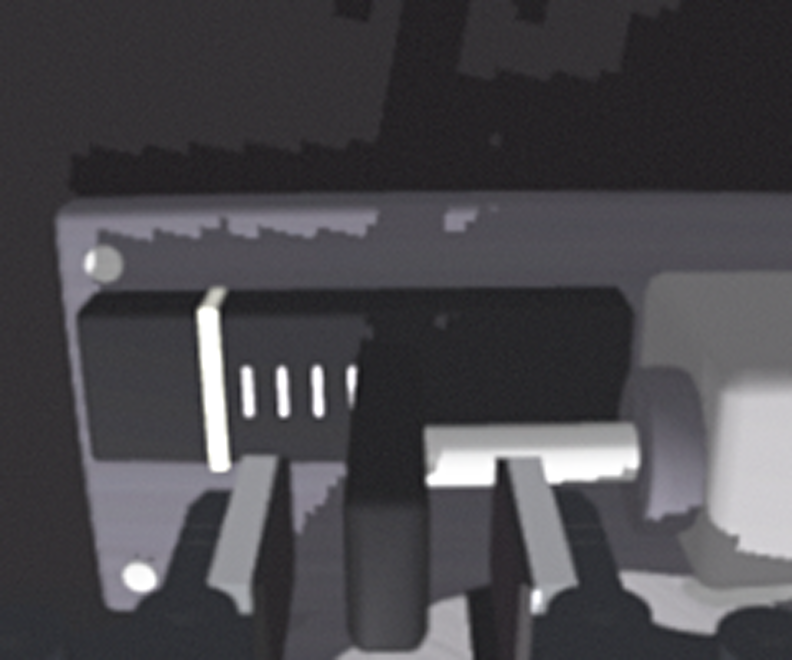

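View pics/s27.png

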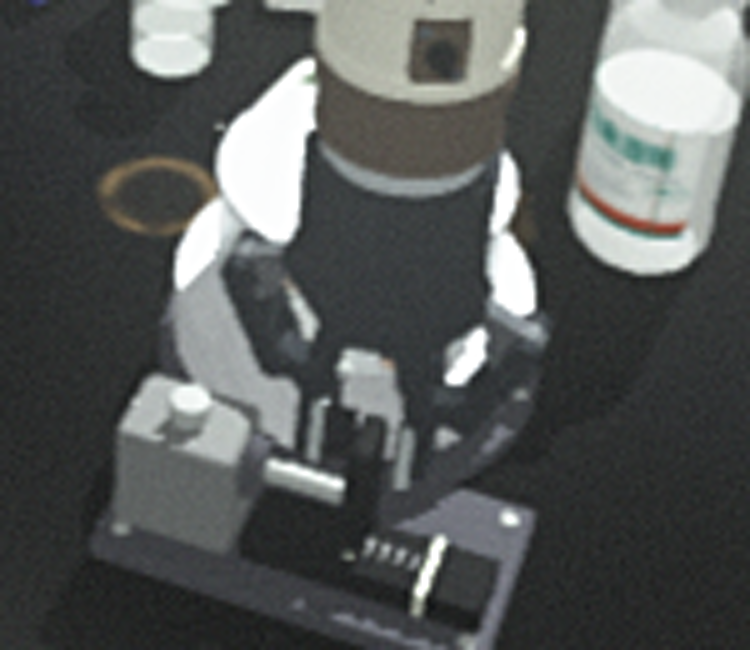

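```bash
python3 -m crank '{"dr":[[0,0,0],[0,0,0],[0,0,0],[0,0,0]],"travel":[[0,0,0],[0,0,0],[0,0,0],[0,0,0]],"hand":[0,0,0,0]}'
python3 - <<'E'
from h import *
st()
p,R=wpose();w=eyes.camera("wrist");crop(w,160,120,240,200,3.3,"w28.png");print(p@R.apply([0,1,0]))
E
```

```text
clock: 38.35
eef_pos: [0.4571, -0.1502, 0.052]
tool_rot: [-0.091, 0.996, -0.001, 0.001]
ft_force: [-0.5, -2.2, 5.6]
grip_width: 0.0102
t 38.35 p [ 0.4571 -0.1502  0.052 ] yaw_y(deg) 100.4 z [ 0.002 -0.001 -1.   ] F [-0.5 -2.2  5.6] w 0.0102 j6 -0.5
-0.23066254421667048
```

View pics/w28.png

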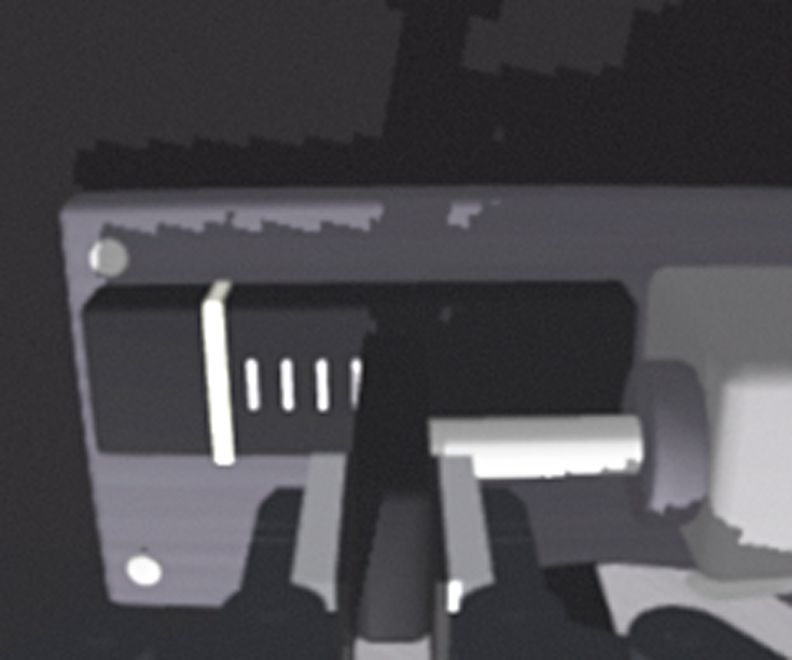

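```bash
python3 -m crank '{"dr":[[0,0,0],[0,0,0],[0,0,0],[0,0,0],[0,0,0]],"travel":[[0,-0.01,0],[0,-0.02,0],[0,-0.03,0],[0,-0.037,0],[0,-0.037,0]],"hand":[0,0,0,0,0]}'
python3 - <<'E'
from h import *
st()
p,R=wpose();w=eyes.camera("wrist");crop(w,160,120,240,200,3.3,"w29.png");print(p@R.apply([0,1,0]))
E
```

```text
clock: 39.02
eef_pos: [0.4637, -0.1841, 0.0519]
tool_rot: [-0.092, 0.996, 0.002, 0.001]
ft_force: [-1.7, 7.4, 9.2]
grip_width: 0.0101
t 39.02 p [ 0.4637 -0.1841  0.0519] yaw_y(deg) 100.5 z [ 0.002  0.004 -1.   ] F [-1.7  7.4  9.2] w 0.0101 j6 -0.56
-0.2653290483302661
```

View pics/w29.png

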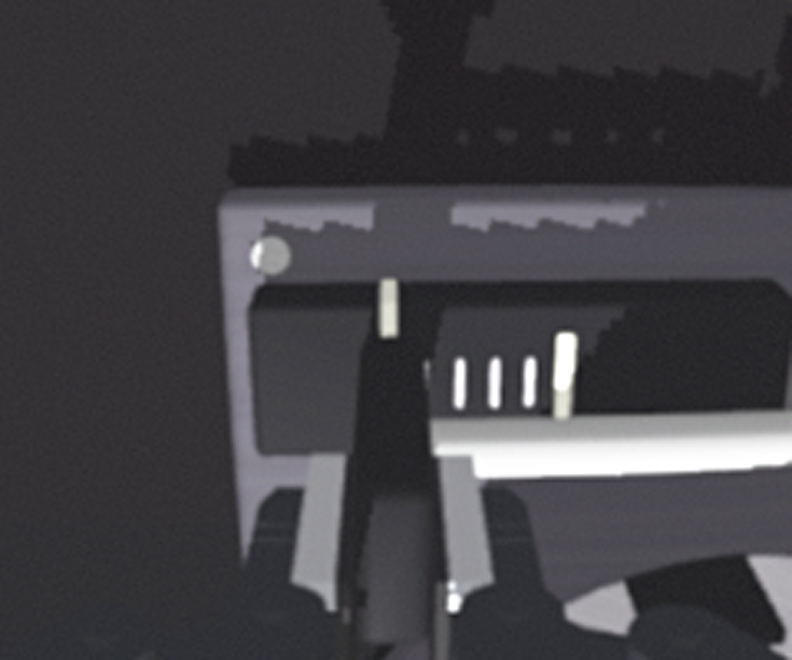

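```bash
python3 -m crank '{"dr":[[0,0,0],[0,0,0],[0,0,0],[0,0,0],[0,0,0],[0,0,0],[0,0,0],[0,0,0],[0,0,0],[0,0,0]],"travel":[[0,0,0],[0,0,0],[0,0,0],[0,0,0],[0,0,0],[0,0,0],[0,0,0],[0,0,0],[0,0,0],[0,0,0]],"hand":[0,0,0,0,0,0,0,0,0,0]}'
python3 - <<'E'
from h import *
st()
p,R=wpose();print(p@R.apply([0,1,0]))
E
python3 -m crank '{"dr":[[0,0,0],[0,0,0],[0,0,0],[0,0,0],[0,0,0],[0,0,0],[0,0,0],[0,0,0],[0,0,0],[0,0,0]],"travel":[[0,0,0],[0,0,0],[0,0,0],[0,0,0],[0,0,0],[0,0,0],[0,0,0],[0,0,0],[0,0,0],[0,0,0]],"hand":[0,0,0,0,0,0,0,0,0,0]}'
python3 - <<'E'
from h import *
st()
p,R=wpose();w=eyes.camera("wrist");crop(w,160,120,240,200,3.3,"w30.png");print(p@R.apply([0,1,0]))
s=eyes.camera("scene"); crop(s,250,180,150,130,5,"s30.png")
E
```

```text
clock: 40.33
eef_pos: [0.4636, -0.1836, 0.0519]
tool_rot: [-0.092, 0.996, 0.002, 0.001]
ft_force: [-1.5, 6.9, 8.4]
grip_width: 0.0101
t 40.33 p [ 0.4636 -0.1836  0.0519] yaw_y(deg) 100.5 z [ 0.002  0.005 -1.   ] F [-1.5  6.9  8.4] w 0.0101 j6 -0.56
-0.2651129013157809
clock: 41.58
eef_pos: [0.4636, -0.1836, 0.052]
tool_rot: [-0.092, 0.996, 0.002, 0.001]
ft_force: [-0.7, 7.3, 8.2]
grip_width: 0.0099
t 41.58 p [ 0.4636 -0.1836  0.052 ] yaw_y(deg) 100.5 z [ 0.002  0.005 -1.   ] F [-0.7  7.3  8.2] w 0.0099 j6 -0.56
-0.26512022560072745
```

View pics/w30.png

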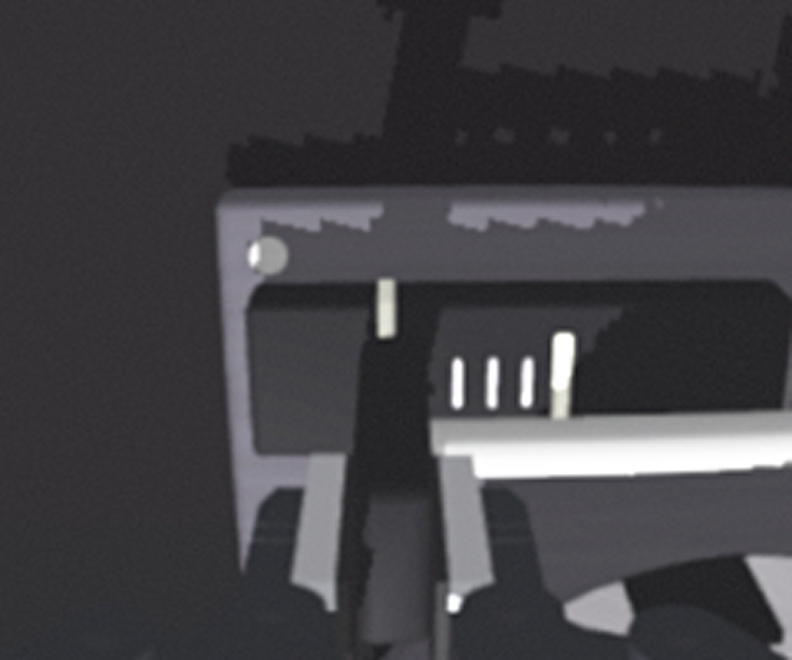

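View pics/s30.png

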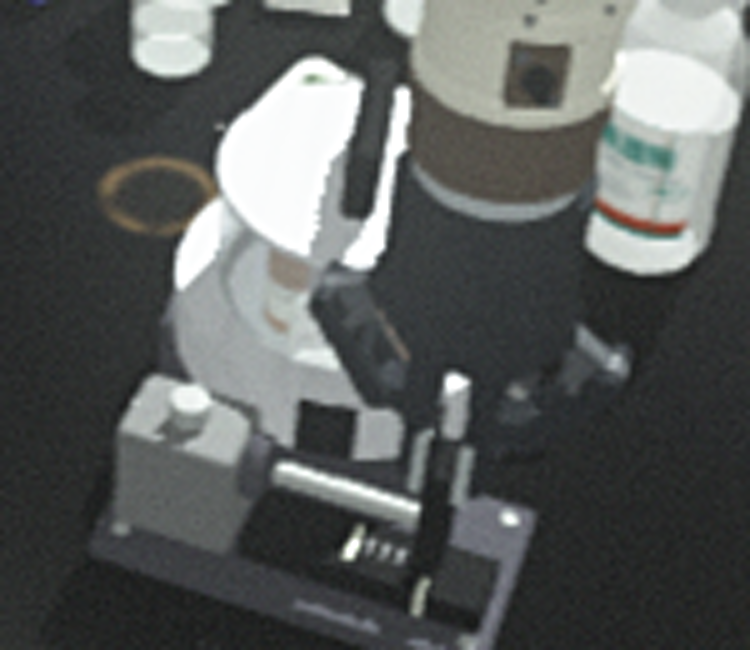

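```bash
python3 -m crank '{"dr":[[0,0,0],[0,0,0],[0,0,0],[0,0,0],[0,0,0],[0,0,0],[0,0,0],[0,0,0]],"travel":[[0,0.01,0],[0,0.02,0],[0,0.03,0],[0,0.037,0],[0,0.037,0],[0,0.037,0],[0,0.037,0],[0,0.037,0]],"hand":[0,0,0,0,0,0.03,0.03,0.03]}'
python3 - <<'E'
from h import *
st()
p,R=wpose();w=eyes.camera("wrist");crop(w,160,120,240,200,3.3,"w31.png");print(p@R.apply([0,1,0]))
E
```

```text
clock: 42.68
eef_pos: [0.4558, -0.1495, 0.0504]
tool_rot: [-0.091, 0.996, 0.0, -0.0]
ft_force: [-0.1, -0.5, -0.8]
grip_width: 0.0301
t 42.67 p [ 0.4558 -0.1495  0.0504] yaw_y(deg) 100.4 z [-0.001  0.001 -1.   ] F [-0.1 -0.5 -0.8] w 0.0301 j6 -0.5
-0.2294555379347567
```

View pics/w31.png

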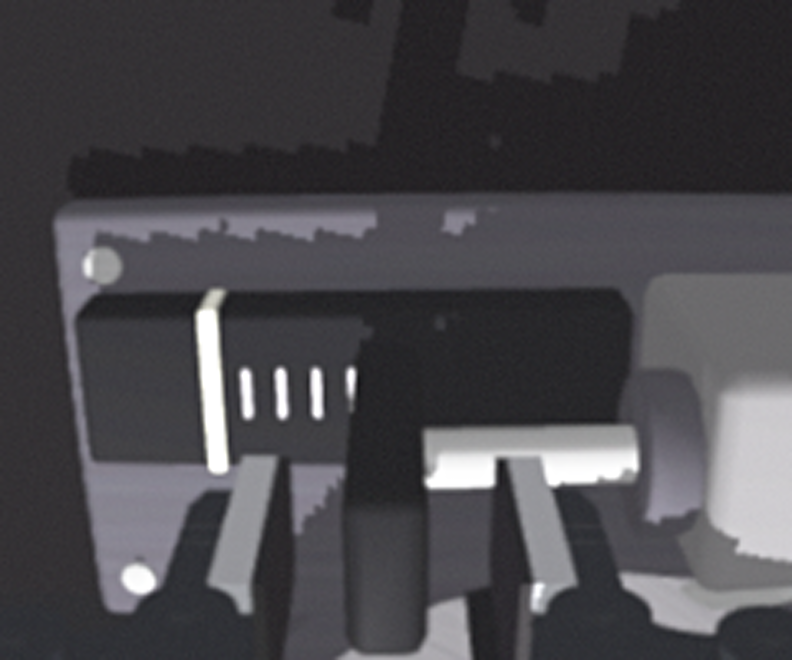

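```bash
python3 -m crank '{"dr":[[0,0,0],[0,0,0],[0,0,0],[0,0,0],[0,0,0],[0,0,0],[0,0,0],[0,0,0],[0,0,0]],"travel":[[0,0,-0.03],[0,0,-0.08],[0,0,-0.13],[0,0,-0.18],[0,-0.05,-0.2],[0,-0.1,-0.2],[0,-0.15,-0.2],[0,-0.15,-0.2],[0,-0.15,-0.2]],"hand":[0.03,0.03,0.03,0.03,0.03,0.03,0.03,0.03,0.03]}'
python3 - <<'E'
from h import *
st()
s=eyes.camera("scene"); crop(s,230,150,170,150,5,"s32.png")
c=eyes.camera("top"); crop(c,200,100,200,180,4,"t32.png")
E
```

```text
clock: 43.85
eef_pos: [0.4829, -0.2968, 0.2501]
tool_rot: [-0.091, 0.996, 0.001, -0.001]
ft_force: [-0.4, 0.7, -0.4]
grip_width: 0.03
t 43.85 p [ 0.4829 -0.2968  0.2501] yaw_y(deg) 100.4 z [-0.001  0.001 -1.   ] F [-0.4  0.7 -0.4] w 0.03 j6 -0.73
```

View pics/s32.png

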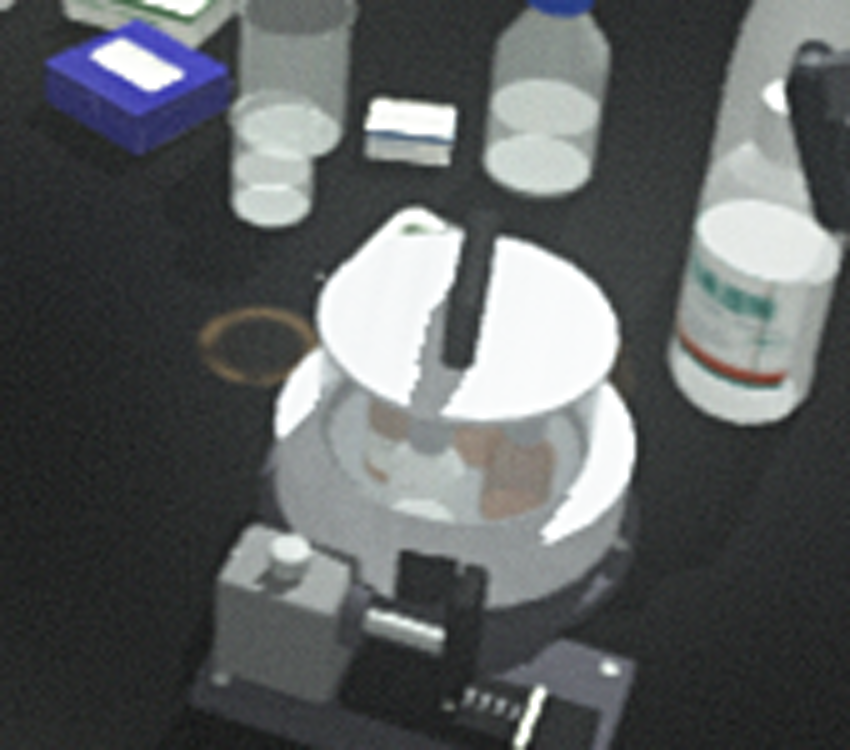

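View pics/t32.png

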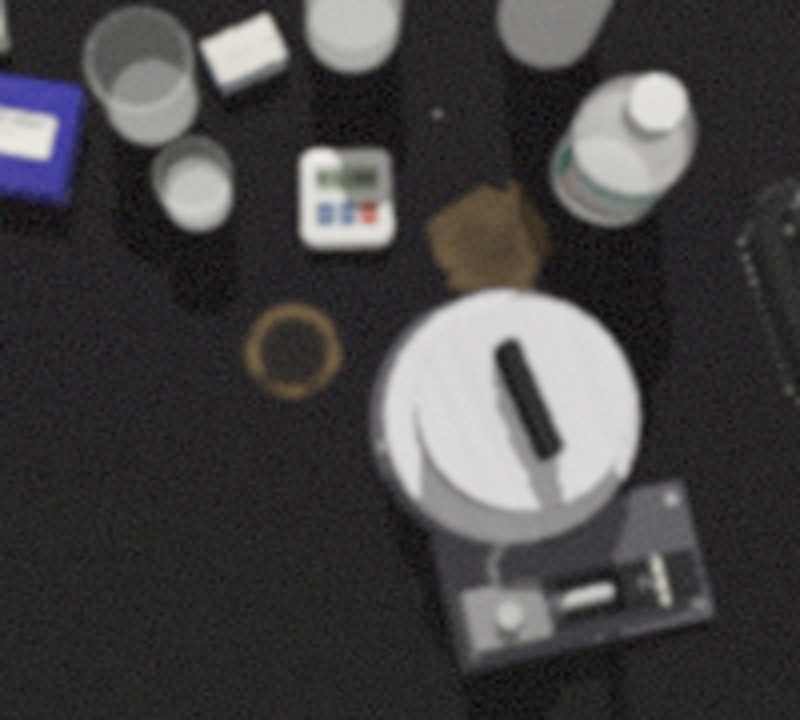

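```bash
python3 - <<'E'
from h import *
c=eyes.camera("top")
T=lambda q:(200+q[0]/4,100+q[1]/4)
a=onz(c,T((507,341)),.165);b=onz(c,T((550,457)),.165);print(a,b,(a+b)/2,np.linalg.norm(a-b),np.degrees(np.arctan2(*(a-b)[1::-1])))
st(); print(job.job_done())
E
```

```text
[ 0.61461914 -0.0662564   0.165     ] [ 0.54089126 -0.08999964  0.165     ] [ 0.5777552  -0.07812802  0.165     ] 0.07745670714345483 17.85057737602261
t 44.0 p [ 0.4833 -0.296   0.251 ] yaw_y(deg) 100.5 z [-0.  0. -1.] F [ 0.1  0.2 -0.3] w 0.0302 j6 -0.73
the job is handed in; nothing more can be done
None
```

I did every step of the task, and the job was handed in at 44 s. It returned no verdict, so the results below are my own measurements.

- **Bottles:** All four stand upright in the tray, 31–34 mm from its centre as measured before the lid went on. They could be seen standing through the dome afterwards.
- **Lid:** It went through the notches with no contact force, was pressed down with about 14 N, and turned about 80° until it met its stop (1.6 N m). In the last top view the bar lies 4–5 mm from the measured tray centre and about 82° from the notch line, against limits of 10 mm and 69°.
- **Tester:** I held the plunger at about 34.5 mm by arm position for about 2.5 s, with about 7 N on the tool. The wrist picture suggested about 1 mm less, which is still within the allowed 5 mm. The tab then went back to the stop, and the picture after release matches the one before the pull.
- **Timer and beaker:** I did not touch them, and they looked unmoved in the last pictures.

**Checks that disagreed:**
- The fingertips turned out to sit about 20 mm behind the TCP. My first grasp of a bottle closed on its bulb, so I opened and regripped it lower, on the collar.
- The top and wrist cameras differed by 2–6 mm along y, so I used values between the two.

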